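# Level the ball gate with the hex key

### The arm

A 7-joint arm with a two-finger parallel gripper is mounted at the origin on the work surface. World frame = base frame: x ahead of the robot, y to its left, z up, the work surface at z = 0. Lengths are in mm, angles in rad, forces in N, time in s.
With the tool pointing down it reaches from about 400 to 925 mm from the base axis. Payload 4.1 kg.
Tool frame: the origin (TCP) lies at the very end of the fingers, on their centre line; the grasp point (between the pads) lies 19 mm behind it; y points along the fingers, z is the direction in which the jaws open and shut, and the axes are right-handed (so a half turn about y gives the same grasp; the last joint's range is limited). The gripper opens to 85 mm and grips with 20 to 120 N. Pads are 22 mm wide; open, the fingers measure 114 mm over their backs; the gripper's body (76 mm by 85 mm) begins 54 mm behind the grasp point. The pads swing forward as they close: fully open they stand 13 mm farther back than shut.
Start: joints at [1.193, 0.398, 0.045, 1.537, -0.019, 1.207, -0.051], TCP at [178.918, -624.926, 231.347] pointing down, gripper open.
Joint ranges: [-2.82, 2.82], [-0.49, 2.23], [-1.37, 1.46], [0, 2.46], [-1.36, 4.5], [0.23, 2], [-2.94, 2.94]. Speed limits (rad/s): [2.57, 2.57, 3.14, 3.14, 3.14, 3.14, 3.14].

### API

Orientations are given as a 3x3 rotation matrix whose columns are the frame's x, y, z axes.
In Python, from bench import robot, vision gives the robot as it stands. The module is installed in compiled form; this text tells all that it offers.
- The arm moves only by the tool send_rows, never from a script. Its argument "series" is a list of rows, each an object with "delta_pos": the shift along the tool's x, y, z in cm, a list of three; "roll": the turn about the tool's y in rad. A call has 1 to 5 rows; each row shifts and turns the pose as measured when the row begins, along the tool's axes as they then stand; what a row does not reach is not made up. A row lasts 1/12 s, in which the tool goes at most 41.7 mm and 7.16 degrees, less where a joint would pass 70% of its speed; a pose out of reach is approached as far as the arm can. A call with a gripper value outside its range is refused whole. "claw" is the finger opening in cm, from 0 to 8.54, set as the call begins (left out, the last holds). The fingers move at their own pace and stop on an object; "squeeze" is the grip in N (left out, the last holds). Time passes only in rows, so rows that do not move let the fingers close. It gives the time, the measured TCP pose, the force and the opening at its end, in the units of the state.
- robot.observe(): the state, without advancing time (a new reading comes with each control period).
- vision.camera(name): name is "side" or "top" or "wrist"; returns (picture, depth): 480x640x3 uint8, red, green, blue; 480x640 float32, mm along the optical axis (not along the pixel's ray), 0 where there is no reading.
- vision.get_calibration(name): a dict with "vfov" (degrees; the focal length in pixels is half the picture's height over the tangent of half this angle, whatever the lens; pixels are square), "cx", "cy" (the principal point, pixels), "camera_from_world" (4x4, takes a point from world to camera coordinates). Camera axes: x right, y up, looking along -z (the intrinsics and any distortion apply to the point x, -y, -z); pixel columns grow to the right and rows downward; lengths in mm; the calibration is good to about 2 mm. A picture is of the moment at which its call begins: read the wrist's pose just before it. get_calibration takes no time and is no camera call; for the wrist camera it gives the pose at the moment of the call.
- robot.finish_job(): hands the job in, once; it reports no verdict.
The state is a dict: "time_s": time; "joint_pos": joint angles; "qd": joint speeds; "joint_torque": joint torques, N m; "tcp_pos": TCP position; "ee_rot": TCP orientation; "wrist_force": force on the tool from outside, world axes, zero at the start; "torque": the same for the moment, N m; "opening": opening from 0.0 (shut) to 1.0 (fully open).
Only numpy, scipy, OpenCV 4.12 (cv2) and the standard library are available. Lean on these libraries where they do the work, as an engineer would, in place of code of your own. Each camera call takes 0.05 s, during which the arm holds its last target.

### The job

Swing the yellow dust cover on the blue housing well clear of the screw well, take the yellow-handled hex key from its wooden block and feel for the hex socket at the bottom of the well. Seat the key fully and turn it clockwise, a quarter turn or so to each grip, until the steel gate stands level, pointing at the red cap; then let go and leave the key standing in the socket. Turn the gate only through its screw, never by touching it, and leave the other things on the bench undisturbed.

Things in the scene. Friction and masses are not known exactly. Their poses are not given: they have to be found in the camera images.
- key_grip (a point): centre of the yellow square handle (34 x 34 mm, 60 mm tall, upright) of the hex key to use. Its z axis points up along the key, x and y stand square to the handle's side faces. The key (0.15 to 0.28 kg) stands loose in a well of the wooden block, its handle clear above the block; lift it 60 mm to free it
- key_tip (a point): centre of the foot of the yellow key's steel hex shank, 90 mm below the handle's centre, 10 mm above the table as found. The shank is 60 mm long, 22 mm across flats (25.4 mm across corners), two of its flats square to the handle's y axis; its last 10 mm taper to a hex foot 16 mm across flats
- keyblock: fixed wooden block 70 mm (x) x 150 mm (y), 60 mm tall, with two square wells 30 mm wide and 50 mm deep, 45 mm either side of its centre along its y axis; the yellow key stands in one, the blue key in the other. Origin: centre of its underside
- spare: blue-handled hex key of the same length and handle, only 16 mm across flats: too small, it just spins in the socket; leave it where it stands. Origin: centre of the foot of its shank
- well (a point): centre of the mouth of the screw well, a square hole 44 mm wide in the top of the blue housing (72 x 72 mm, top 60 mm above the table). The screw's top, with the hex socket in it, is 12 mm below the mouth, on the same vertical axis. Frame of the stand: z up, x from the screw towards the gate, y to the side with the red cap
- socket_floor (a point): centre of the bottom of the hex socket (24 mm across flats, 24 mm deep), 36 mm below well; a seated key's foot stands here. The hex's heading is not given, find it by touch: the key enters within about 10 degrees of the right heading (which recurs every 60 degrees); otherwise its foot stops about 16 mm short
- cover (a joint): angle of the dust cover, a yellow plate 60 x 60 x 5 mm, top 66 mm above the table, over the well; it swings level on a corner pivot. 0 to 0.3 rad as found; grows as it swings counter-clockwise seen from above; stop at 1.9; the well is free from about 1.5. It moves easily (under 1 N at the lug) and stays where left
- cover_lug (a point): centre of the black upright lug on the cover for pushing it, 12 mm in diameter, from 66 to 92 mm above the table, 74 mm from the cover's pivot
- cover_hinge (a point): the cover's pivot (vertical axis), a fixed point at the corner of the housing
- gate (a joint): angle of the steel gate: 0 hanging straight down, pi/2 level and pointing at the red cap, stop near 1.95; 0 to 0.3 as found. The screw drives it by a worm: one radian of clockwise screw turn (seen from above) raises it half a radian, anti-clockwise lowers it; it stays where left. The screw takes about 0.15 N m
- red_cap (a point): centre of the fixed translucent red cap (24 mm in diameter) on a post beside the gate, level with the gate's pivot and 105 mm from it
- bottle: green plastic bottle, 54 mm in diameter, 150 mm tall, loose bystander. Origin: centre of its underside
- saucer: brass saucer cup, 90 mm in diameter, 24 mm tall, loose bystander. Origin: centre of its underside
- ball_center (a point): centre of the chrome pinball, 27 mm in diameter, lying in the saucer cup; bystander
- spinner: orange plastic spinner plate 100 x 55 mm on a steel axle 104 mm long, 14 mm high, loose bystander. Origin: centre of its underside
- bobbin: white coil bobbin, 54 mm in diameter, 48 mm tall, loose bystander. Origin: centre of its underside
- capjar: large red translucent post cap, 56 mm in diameter, 60 mm tall, loose bystander at the back. Origin: centre of its underside
- gate_pivot (a point): the steel gate: a wire loop with a plate, 28 mm wide, reaching 75 mm from its pivot, which lies 105 mm above the table, 139 mm from the screw along the stand's x axis between two aluminium uprights 120 mm tall. This point: middle of the pivot. Do not touch it

How it is judged (in metres and radians):
On the way, in this order (a step that is already met when the one before it is completed fails the run):
1. the cover is swung clear of the well (value of joint cover above 1.35 rad), for 0.2 s.
2. the yellow key is seated in the hex socket, before the gate has been raised (z of key_tip in the frame of socket_floor below 0.007 m and horizontal distance between key_tip and socket_floor below 0.005 m and value of joint gate below 0.7 rad), for 0.1 s.
At the end, for the whole second after the job is handed in: the gate is level within about 6 degrees (joint 1.46 to 1.68) and still; the yellow key stands upright (within 0.15 rad) in the socket, its foot within 7 mm of the socket's bottom; the cover stays swung clear (over 1.3 rad) (value of joint gate between 1.46 and 1.68 rad and z of key_tip in the frame of socket_floor below 0.007 m and horizontal distance between key_tip and socket_floor below 0.005 m and angle between key_grip's own z axis and vertical below 0.15 rad and value of joint cover above 1.3 rad and velocity of joint gate between -0.05 and 0.05 rad/s); the robot touches nothing.
It fails at once if the gate is touched (contact force between gate and anything else above 1 N).
It fails at once if a bystander is disturbed (moved over 30 mm) (distance of any of bottle, spare, saucer, spinner, bobbin, capjar from where it was at the start of the episode above 0.03 m or distance of ball_center from where it was at the start of the episode above 0.04 m).
It fails at once if the bottle is knocked over or the blue key tipped (angle between bottle's own z axis and vertical above 0.5 rad or angle between spare's own z axis and vertical above 0.3 rad).
It also fails if it takes over 72 s, if anything falls off the work surface, if the arm or the gripper's body presses on something with over 40 N, if the wrist force passes 120 N, or if a joint passes its speed limit or range.

## Working session

There is one attempt and no reset: what is moved stays moved. The work goes in short steps, Python scripts to look and compute and a tool call to move; the robot and the scene stay as the last step left them, time stands still between calls to the robot, and variables do not carry over. Pictures are saved under pics/ and viewed, and the job is handed in when it is done.

Besides the shell and the picture viewer there is one more tool, called after "Request:" by a JSON object that holds its "api" and its "payload", one argument or row to a line. send_rows: Moves the arm, as the interface text tells. Its arguments: {"type":"object","properties":{"series":{"type":"array","items":{"type":"object","properties":{"delta_pos":{"type":"array","items":{"type":"number"}},"roll":{"type":"number"}}}},"claw":{"type":"number"},"squeeze":{"type":"number"}},"required":["series"]}

```bash
mkdir -p pics
python3 - <<'E'
from bench import robot, vision
import cv2,numpy as np
s=robot.observe()
for k,v in s.items(): print(k,np.round(v,3).tolist())
for n in ["side","top","wrist"]:
    c=vision.get_calibration(n); print(n,c)
    p,d=vision.camera(n); cv2.imwrite(f"pics/{n}0.png",p[:,:,::-1]); np.save(f"pics/{n}0d.npy",d)
E
```

```text
time_s 0.0
joint_pos [1.193, 0.399, 0.045, 1.538, -0.019, 1.207, -0.051]
qd [-0.001, -0.0, -0.0, -0.0, -0.0, 0.0, 0.001]
joint_torque [0.001, -47.512, 1.365, -25.422, 0.012, 0.009, 0.0]
tcp_pos [178.698, -624.29, 230.256]
ee_rot [[-0.961, -0.001, 0.275], [-0.275, 0.002, -0.961], [0.0, -1.0, -0.002]]
wrist_force [0.843, -1.167, -0.125]
torque [0.019, 0.032, 0.023]
opening 0.997
side {'vfov': 56.120220911494705, 'cx': 317.4082423053404, 'cy': 240.46910388678666, 'camera_from_world': array([[-9.66329119e-01, -2.57298699e-01, -2.32658477e-03,
         5.44682072e+02],
       [ 1.41545454e-01, -5.39105570e-01,  8.30259038e-01,
        -1.48543109e+02],
       [-2.14878845e-01,  8.01974167e-01,  5.57372871e-01,
        -1.06185045e+03],
       [ 0.00000000e+00,  0.00000000e+00,  0.00000000e+00,
         1.00000000e+00]])}
top {'vfov': 49.61860864582079, 'cx': 314.52555658343044, 'cy': 241.15478016143737, 'camera_from_world': array([[ 5.21577246e-03, -9.99986127e-01,  7.36256176e-04,
         1.59977077e+01],
       [ 9.95019086e-01,  5.26315719e-03,  9.95455523e-02,
        -5.70549052e+02],
       [-9.95480463e-02,  2.13381997e-04,  9.95032734e-01,
        -1.44281973e+03],
       [ 0.00000000e+00,  0.00000000e+00,  0.00000000e+00,
         1.00000000e+00]])}
wrist {'vfov': 68.39381352593551, 'cx': 321.75168157689365, 'cy': 236.26350853465263, 'camera_from_world': array([[ 2.75742992e-01, -9.61231390e-01,  1.33869084e-04,
        -6.49229276e+02],
       [ 9.23518160e-01,  2.64885780e-01, -2.77398146e-01,
         3.62092984e+01],
       [ 2.66608345e-01,  7.66142254e-02,  9.60755042e-01,
        -3.77337352e+02],
       [ 0.00000000e+00,  0.00000000e+00,  0.00000000e+00,
         1.00000000e+00]])}
```

View pics/side0.png

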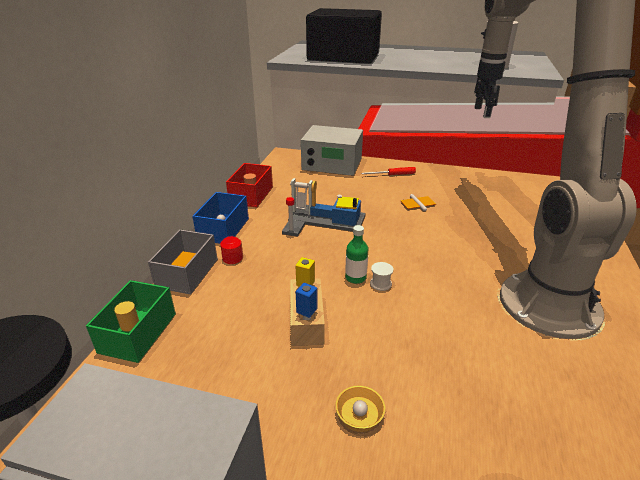

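View pics/top0.png

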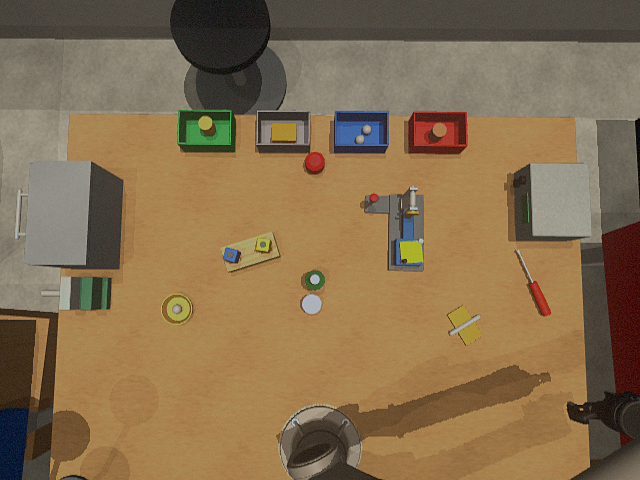

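View pics/wrist0.png

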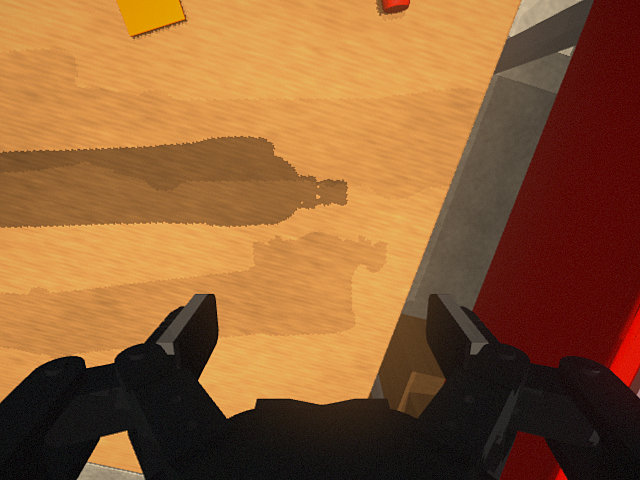

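```bash
cat > h.py <<'E'
from bench import robot, vision
import cv2,numpy as np
def K(c,H=480):
    f=H/2/np.tan(np.radians(c['vfov'])/2); return f
def ray(c,u,v):
    f=K(c); d=np.array([(u-c['cx'])/f,-(v-c['cy'])/f,-1.0])
    T=c['camera_from_world']; R=T[:3,:3]; o=-R.T@T[:3,3]
    return o,R.T@d
def onz(c,u,v,z):
    o,d=ray(c,u,v); return o+d*(z-o[2])/d[2]
def proj(c,P):
    T=c['camera_from_world']; q=T[:3,:3]@np.asarray(P,float)+T[:3,3]; f=K(c)
    return np.array([c['cx']+f*q[0]/-q[2], c['cy']-f*q[1]/-q[2]])
def tri(c1,p1,c2,p2):
    o1,d1=ray(c1,*p1);o2,d2=ray(c2,*p2); d1/=np.linalg.norm(d1);d2/=np.linalg.norm(d2)
    A=np.array([[d1@d1,-d1@d2],[d1@d2,-d2@d2]]); b=np.array([(o2-o1)@d1,(o2-o1)@d2])
    s,t=np.linalg.solve(A,b); a=o1+s*d1; e=o2+t*d2
    return (a+e)/2,np.linalg.norm(a-e)
E
python3 - <<'E'
from h import *
a=cv2.imread('pics/top0.png'); b=cv2.imread('pics/side0.png')
x=cv2.resize(a[175:285,350:440],None,fx=5,fy=5,interpolation=2)
cv2.imwrite('pics/z1.png',x)
cv2.imwrite('pics/z2.png',cv2.resize(b[170:240,275:375],None,fx=7,fy=7,interpolation=2))
cv2.imwrite('pics/z3.png',cv2.resize(a[225:280,210:290],None,fx=8,fy=8,interpolation=2))
E
```

```text
(no output)
```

View pics/z1.png

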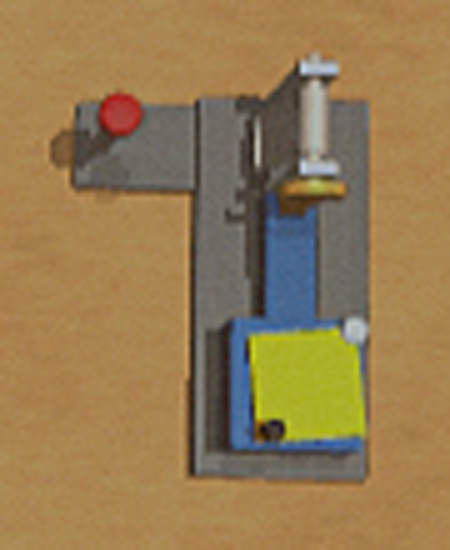

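View pics/z2.png

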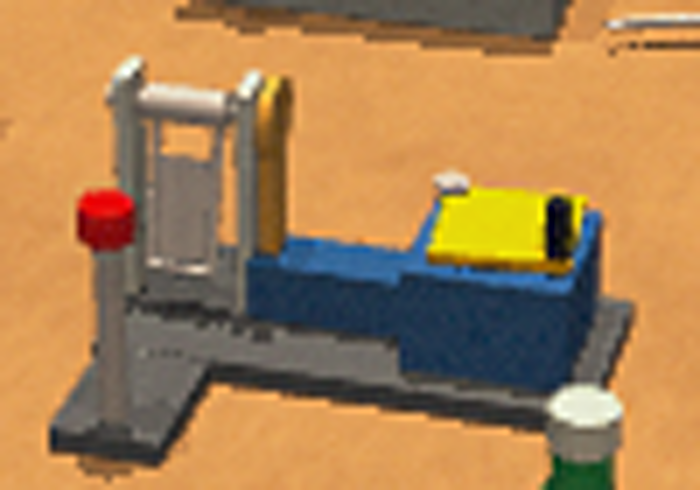

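View pics/z3.png

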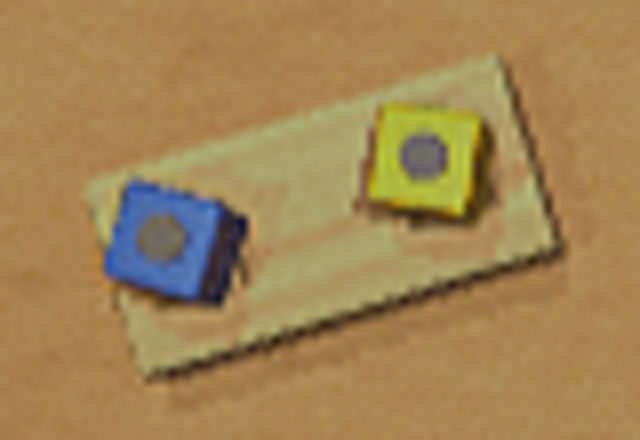

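```bash
cat > m.py <<'E'
from h import *
def mask(img,lo,hi,box):
    h=cv2.cvtColor(img,cv2.COLOR_RGB2HSV); m=cv2.inRange(h,lo,hi); z=np.zeros_like(m); x0,y0,x1,y1=box; z[y0:y1,x0:x1]=m[y0:y1,x0:x1]; return z
E
python3 - <<'E'
from m import *
ct=vision.get_calibration('top'); cs=vision.get_calibration('side')
a=cv2.imread('pics/top0.png')[:,:,::-1].copy(); b=cv2.imread('pics/side0.png')[:,:,::-1].copy()
dt=np.load('pics/top0d.npy')
def rect(m):
    cs_,_=cv2.findContours(m,0,1); c=max(cs_,key=cv2.contourArea); return c,cv2.minAreaRect(c)
# yellow key top z=130
m=mask(a,(22,120,120),(38,255,255),(250,230,285,260)); c,r=rect(m); print('yk',r, onz(ct,*r[0],130), [onz(ct,*p,130).round(1)[:2].tolist() for p in cv2.boxPoints(r)])
m=mask(a,(22,120,120),(38,255,255),(390,235,430,270)); c,r=rect(m); print('cover',r, onz(ct,*r[0],66), [onz(ct,*p,66).round(1)[:2].tolist() for p in cv2.boxPoints(r)])
m=mask(a,(100,100,60),(125,255,255),(390,237,430,270)); c,r=rect(m);print('housing',r, onz(ct,*r[0],60), [onz(ct,*p,60).round(1)[:2].tolist() for p in cv2.boxPoints(r)])
print('grey disc of key',onz(ct,210+424/8,225+157/8,130),'blue',onz(ct,210+162/8,225+238/8,130))
for z1,p,z in [('lug',(272,430),92),('pivot',(355,328),70),('redcap',(121,113),115),('baseBL',(190,474),12),('baseBR',(367,476),12),('baseTR',(367,102),12),('hous BL',(232,449),60),('hous BR',(362,449),60),('hous TL',(231,319),60)]:
    print(z1,onz(ct,350+p[0]/5-.4,175+p[1]/5-.4,z).round(1))
print('blk',[onz(ct,210+u/8,225+v/8,60).round(1)[:2].tolist() for u,v in [(88,185),(495,60),(562,250),(148,372)]])
# depth-check
for n,(u,v) in {'key':(263,244),'cover':(410,252),'blue':(230,255),'bottle':(315,280)}.items():
    o,d=ray(ct,u,v); print(n,(o+d*dt[v,u]).round(1))
print('bobbin',onz(ct,312,304,48),'spinner',onz(ct,464,325,10))
# side check
for n,p in {'lug':(275+557/7,170+200/7),'pivot':(275+452/7,170+183/7)}.items():
    print(n,p)
E
```

```text
yk ((262.546142578125, 244.13079833984375), (12.527507781982422, 13.02364730834961), 7.125016689300537) [551.69166448 155.96852564 130.        ] [[536.6, 174.2], [570.8, 170.5], [566.9, 137.7], [532.6, 141.4]]
cover ((411.1158447265625, 251.54266357421875), (21.42371940612793, 21.75501251220703), 83.6598129272461) [ 539.3380063  -247.34938813   66.        ] [[565.3, -214.6], [572.3, -274.4], [513.4, -280.0], [506.5, -220.4]]
housing ((408.5, 250.5), (27.0, 25.0), 90.0) [ 542.68009718 -241.26756463   60.        ] [[580.1, -207.1], [580.5, -276.4], [505.5, -275.3], [505.1, -206.3]]
grey disc of key [550.38994051 154.7527112  130.        ] blue [523.19203388 240.47638211 130.        ]
lug [ 512.6 -222.9   92. ]
pivot [ 570.5 -273.1   70. ]
redcap [ 681.4 -139.8  115. ]
baseBL [ 492.3 -189.7   12. ]
baseBR [ 491.7 -290.6   12. ]
baseTR [ 707.9 -294.    12. ]
hous BL [ 504.  -206.3   60. ]
hous BR [ 504.4 -278.1   60. ]
hous TL [ 576.2 -206.5   60. ]
blk [[546.5, 277.8], [590.8, 137.6], [524.9, 113.5], [482.0, 255.7]]
key [552.3 155.1 127. ]
cover [ 538.3 -244.8   63.2]
blue [522.7 241.5 127.8]
bottle [457.6  17.3 148.9]
bobbin [393.9887976   25.06530816  48.        ] spinner [ 336.53510088 -404.4403757    10.        ]
lug (354.57142857142856, 198.57142857142858)
pivot (339.57142857142856, 196.14285714285714)
```

```bash
cat > go.py <<'E'
import sys
from h import *
def go(*ts):
    s=robot.observe(); R=np.array(s['ee_rot']); p=np.array(s['tcp_pos'])
    print('t',round(s['time_s'],2),'tcp',p.round(1),'zhead',round(np.degrees(np.arctan2(R[1,2],R[0,2])),1),'F',np.round(s['wrist_force'],1),'T',np.round(s['torque'],2),'op',round(s['opening'],3),'q7',round(s['joint_pos'][6],2), 'tilt',np.round(R[:,1],3))
    for t in ts:
        d=R.T@(np.array(t,float)-p)/10; print(t,'d_cm',d.round(2),'len',np.linalg.norm(d).round(2)); p=np.array(t,float)
if __name__=='__main__':
    go(*[tuple(map(float,a.split(','))) for a in sys.argv[1:]])
E
python3 go.py 512.6,-222.9,125
```

```text
t 0.15 tcp [ 178.8 -624.4  230.5] zhead -74.0 F [-1.5  0.3  0.2] T [0.01 0.02 0.05] op 0.997 q7 -0.05 tilt [-0.001  0.001 -1.   ]
(512.6, -222.9, 125.0) d_cm [-43.15  10.59 -29.4 ] len 53.27
```

Request:
{"api": "send_rows", "payload": {
  "series": [
    {"delta_pos": [-3.1, 0.7, -2.1]},
    {"delta_pos": [-3.1, 0.7, -2.1]},
    {"delta_pos": [-3.1, 0.7, -2.1]},
    {"delta_pos": [-3.1, 0.7, -2.1]},
    {"delta_pos": [-3.1, 0.7, -2.1]}
  ],
  "claw": 4.5,
  "squeeze": 30
}}

```text
validation failed for argument at $.se...
```

Request:
{"api": "send_rows", "payload": {
  "series": [
    {"delta_pos": [-3.1, 0.7, -2.1]},
    {"delta_pos": [-3.1, 0.7, -2.1]},
    {"delta_pos": [-3.1, 0.7, -2.1]},
    {"delta_pos": [-3.1, 0.7, -2.1]},
    {"delta_pos": [-3.1, 0.7, -2.1]}
  ]
}}

```text
validation failed for argument at $.se...
```

```bash
python3 go.py 512.6,-222.9,125
```

```text
t 0.15 tcp [ 178.8 -624.4  230.5] zhead -74.0 F [-1.5  0.3  0.2] T [0.01 0.02 0.05] op 0.997 q7 -0.05 tilt [-0.001  0.001 -1.   ]
(512.6, -222.9, 125.0) d_cm [-43.15  10.59 -29.4 ] len 53.27
```

Request:
{"api": "send_rows", "payload": {
  "series": [
    {"delta_pos": [-3.1, 0.7, -2.1], "roll": 0},
    {"delta_pos": [-3.1, 0.7, -2.1], "roll": 0},
    {"delta_pos": [-3.1, 0.7, -2.1], "roll": 0},
    {"delta_pos": [-3.1, 0.7, -2.1], "roll": 0},
    {"delta_pos": [-3.1, 0.7, -2.1], "roll": 0}
  ],
  "claw": 4.5,
  "squeeze": 30
}}

```text
time_s: 0.57
tcp_pos: [292.5, -485.5, 192.9]
ee_rot: [[-0.967, -0.006, 0.255], [-0.255, -0.006, -0.967], [0.008, -1.0, 0.004]]
wrist_force: [1.5, -0.2, -0.6]
opening: 0.532
```

Works with roll given.

Request:
{"api": "send_rows", "payload": {
  "series": [
    {"delta_pos": [-3.1, 0.7, -2.1], "roll": 0},
    {"delta_pos": [-3.1, 0.7, -2.1], "roll": 0},
    {"delta_pos": [-3.1, 0.7, -2.1], "roll": 0},
    {"delta_pos": [-3.1, 0.7, -2.1], "roll": 0},
    {"delta_pos": [-3.1, 0.7, -2.1], "roll": 0}
  ]
}}

```text
time_s: 0.98
tcp_pos: [418.8, -336.6, 154.0]
ee_rot: [[-0.967, -0.007, 0.253], [-0.253, -0.006, -0.968], [0.008, -1.0, 0.004]]
wrist_force: [0.2, -0.6, 0.0]
opening: 0.526
```

```bash
python3 go.py 512.6,-222.9,125
```

```text
t 0.98 tcp [ 418.8 -336.6  154. ] zhead -75.4 F [ 0.2 -0.6  0. ] T [ 0.01  0.01 -0.02] op 0.526 q7 -0.77 tilt [-0.007 -0.006 -1.   ]
(512.6, -222.9, 125.0) d_cm [-11.97   2.77  -8.64] len 15.02
```

Request:
{"api": "send_rows", "payload": {
  "series": [
    {"delta_pos": [-3.0, 0.5, -2.2], "roll": 0},
    {"delta_pos": [-3.0, 0.5, -2.2], "roll": 0},
    {"delta_pos": [-3.0, 0.5, -2.2], "roll": 0},
    {"delta_pos": [-2.5, 0.5, -1.9], "roll": 0},
    {"delta_pos": [0, 0, 0], "roll": 0}
  ]
}}

```text
time_s: 1.4
tcp_pos: [516.1, -209.3, 129.9]
ee_rot: [[-0.964, -0.006, 0.265], [-0.265, 0.0, -0.964], [0.006, -1.0, -0.002]]
wrist_force: [-0.1, 0.5, -0.1]
opening: 0.525
```

```bash
python3 go.py 512.6,-222.9,125
python3 - <<'E'
from h import *
p,d=vision.camera('wrist'); cv2.imwrite('pics/w1.png',p[:,:,::-1])
E
```

```text
t 1.4 tcp [ 516.1 -209.3  129.9] zhead -74.7 F [-0.1  0.5 -0.1] T [ 0.02 -0.05  0.  ] op 0.525 q7 -1.07 tilt [-0.006  0.    -1.   ]
(512.6, -222.9, 125.0) d_cm [0.69 0.49 1.22] len 1.49
```

View pics/w1.png

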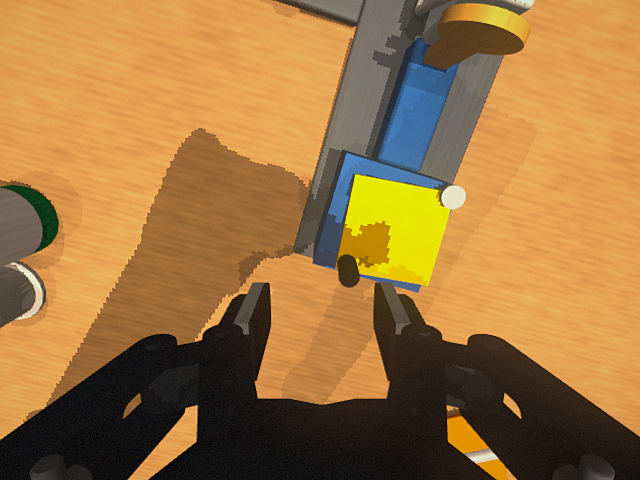

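Run:
```python
from h import *
c=vision.get_calibration('wrist')
print('lug',onz(c,346.5,262,92),'lugfoot',onz(c,349,280,66),'piv',onz(c,453,197,70))
for n,p,z in [('covTL',(354,175),66),('covTR',(451,190),66),('covBR',(429,285),66),('hTL',(344,152),60),('hBL',(314,262),60),('hBR',(419,292),60)]: print(n,onz(c,*p,z).round(1))
print(proj(c,robot.observe()['tcp_pos']))
```

```text
lug [ 520.97585259 -224.02379855   92.        ] lugfoot [ 500.80539808 -233.45702214   66.        ] piv [ 567.91236982 -275.87660161   70.        ]
covTL [ 564.6 -217.6   66. ]
covTR [ 571.2 -274.9   66. ]
covBR [ 510.8 -283.4   66. ]
hTL [ 575.3 -208.8   60. ]
hBL [ 504.5 -209.5   60. ]
hBR [ 502.3 -281.4   60. ]
[322.2679628  299.56392288]
```

Run:
```python
from h import *
c=vision.get_calibration('wrist')
for z in (66,92): print(proj(c,(512.6,-222.9,z)))
T=c['camera_from_world'];print(-T[:3,:3].T@T[:3,3])
# lug: column of pixel (349,279)top ; (346,263) foot
print(onz(c,349,278,92),onz(c,346.5,264,66))
```

```text
[338.06757119 258.91435712]
[340.23409426 275.30232041]
[ 582.94757538 -192.94531383  271.79804424]
[ 512.32639651 -228.0002942    92.        ] [ 510.74070593 -228.89232112   66.        ]
```

```bash
python3 go.py 512,-226,74
```

```text
t 1.45 tcp [ 514.3 -212.1  130. ] zhead -74.8 F [ 0.9  0.2 -0.6] T [ 0.07 -0.04 -0.02] op 0.524 q7 -1.07 tilt [-0.008 -0.002 -1.   ]
(512.0, -226.0, 74.0) d_cm [0.54 5.61 1.28] len 5.78
```

Request:
{"api": "send_rows", "payload": {
  "series": [
    {"delta_pos": [0.5, 0.5, 1.3], "roll": 0},
    {"delta_pos": [0, 2.2, 0], "roll": 0},
    {"delta_pos": [0, 2.0, 0], "roll": 0},
    {"delta_pos": [0, 0, 0], "roll": 0}
  ]
}}

```text
time_s: 1.78
tcp_pos: [510.5, -234.2, 82.0]
ee_rot: [[-0.966, -0.007, 0.258], [-0.258, -0.007, -0.966], [0.008, -1.0, 0.005]]
wrist_force: [-1.1, -0.0, 0.2]
opening: 0.529
```

```bash
python3 go.py 512,-226,74
```

```text
t 1.78 tcp [ 510.5 -234.2   82. ] zhead -75.0 F [-1.1 -0.   0.2] T [-0.02  0.07  0.04] op 0.529 q7 -1.05 tilt [-0.007 -0.007 -1.   ]
(512.0, -226.0, 74.0) d_cm [-0.36  0.8  -0.76] len 1.16
```

Request:
{"api": "send_rows", "payload": {
  "series": [
    {"delta_pos": [-0.3, 0.8, -0.7], "roll": 0},
    {"delta_pos": [0, 0, 0], "roll": 0},
    {"delta_pos": [0, 0, 0], "roll": 0}
  ],
  "claw": 2.0,
  "squeeze": 20
}}

```text
time_s: 2.03
tcp_pos: [508.1, -231.6, 73.1]
ee_rot: [[-0.968, -0.01, 0.25], [-0.25, -0.008, -0.968], [0.012, -1.0, 0.005]]
wrist_force: [0.8, 0.2, -0.6]
opening: 0.233
```

```bash
python3 go.py 512,-226,74;python3 - <<'E'
from h import *
p,d=vision.camera('wrist'); cv2.imwrite('pics/w2.png',p[:,:,::-1])
E
```

```text
t 2.03 tcp [ 508.1 -231.6   73.1] zhead -75.5 F [ 0.8  0.2 -0.6] T [-0.01 -0.01 -0.03] op 0.233 q7 -1.07 tilt [-0.01  -0.008 -1.   ]
(512.0, -226.0, 74.0) d_cm [-0.51 -0.09 -0.45] len 0.69
```

View pics/w2.png

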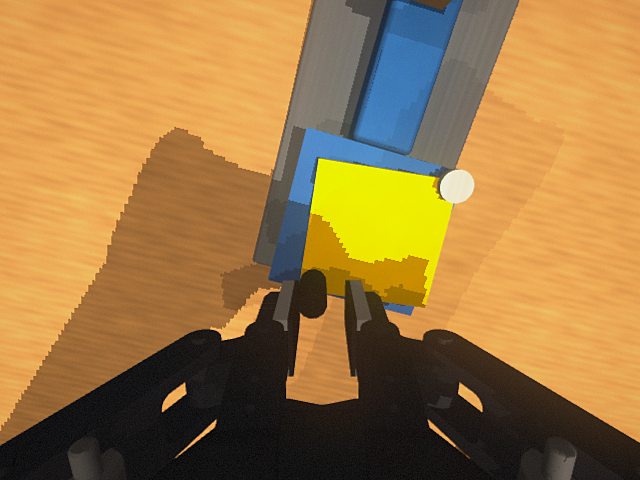

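Run:
```python
from go import *
P=np.array([569.5,-274.5])
go(*[(*(P+74*np.array([np.cos(a),np.sin(a)])).round(1),73.) for a in np.radians([142,153,165,177,189,201,213,225,236])])
```

```text
t 2.08 tcp [ 508.4 -231.6   73.3] zhead -75.5 F [-0.5  0.2  0.6] T [0.1  0.07 0.05] op 0.233 q7 -1.07 tilt [-0.01  -0.008 -1.   ]
(np.float64(511.2), np.float64(-228.9), 73.0) d_cm [-0.33  0.02 -0.19] len 0.39
(np.float64(503.6), np.float64(-240.9), 73.0) d_cm [1.04 0.02 0.97] len 1.42
(np.float64(498.0), np.float64(-255.3), 73.0) d_cm [0.9  0.02 1.25] len 1.55
(np.float64(495.6), np.float64(-270.6), 73.0) d_cm [0.62 0.02 1.42] len 1.55
(np.float64(496.4), np.float64(-286.1), 73.0) d_cm [0.31 0.01 1.52] len 1.55
(np.float64(500.4), np.float64(-301.0), 73.0) d_cm [-0.01  0.01  1.54] len 1.54
(np.float64(507.4), np.float64(-314.8), 73.0) d_cm [-0.33  0.    1.51] len 1.55
(np.float64(517.2), np.float64(-326.8), 73.0) d_cm [-0.65  0.    1.41] len 1.55
(np.float64(528.1), np.float64(-335.8), 73.0) d_cm [-0.83 -0.    1.14] len 1.41
```

Request:
{"api": "send_rows", "payload": {
  "series": [
    {"delta_pos": [-0.4, 0, -0.1], "roll": 0},
    {"delta_pos": [0.8, 0, 1.0], "roll": 0},
    {"delta_pos": [0.9, 0, 1.2], "roll": 0},
    {"delta_pos": [0, 0, 0], "roll": 0}
  ]
}}

```text
time_s: 2.42
tcp_pos: [498.7, -251.9, 74.3]
ee_rot: [[-0.967, -0.016, 0.254], [-0.254, -0.003, -0.967], [0.017, -1.0, -0.001]]
wrist_force: [-0.1, 0.1, -0.6]
opening: 0.232
```

Run:
```python
from go import *
P=np.array([569.5,-274.5])
go(*[(*(P+74*np.array([np.cos(a),np.sin(a)])).round(1),73.) for a in np.radians([165,177,189,201,213,225,236])])
p,d=vision.camera('wrist'); cv2.imwrite('pics/w3.png',p[:,:,::-1])
```

```text
t 2.42 tcp [ 498.7 -251.9   74.3] zhead -75.3 F [-0.1  0.1 -0.6] T [-0.01  0.02 -0.  ] op 0.232 q7 -1.02 tilt [-0.016 -0.003 -1.   ]
(np.float64(498.0), np.float64(-255.3), 73.0) d_cm [0.15 0.14 0.31] len 0.37
(np.float64(495.6), np.float64(-270.6), 73.0) d_cm [0.62 0.01 1.42] len 1.55
(np.float64(496.4), np.float64(-286.1), 73.0) d_cm [0.32 0.   1.52] len 1.55
(np.float64(500.4), np.float64(-301.0), 73.0) d_cm [-0.01 -0.    1.54] len 1.54
(np.float64(507.4), np.float64(-314.8), 73.0) d_cm [-0.33 -0.01  1.51] len 1.55
(np.float64(517.2), np.float64(-326.8), 73.0) d_cm [-0.64 -0.01  1.41] len 1.55
(np.float64(528.1), np.float64(-335.8), 73.0) d_cm [-0.83 -0.01  1.15] len 1.41
```

View pics/w3.png

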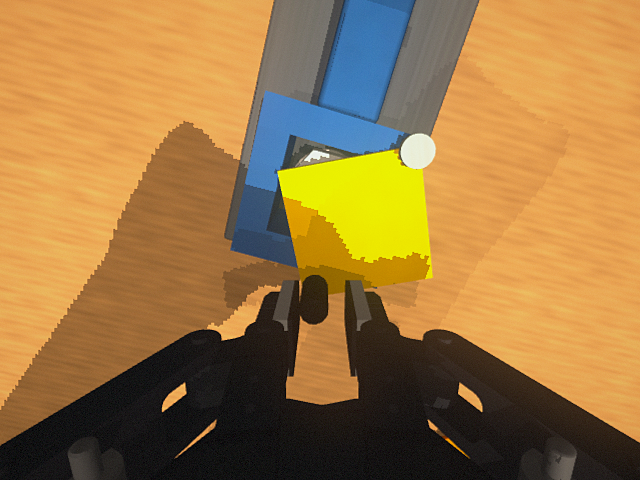

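The cover is swinging, with the lug at (314,300) between the pads. I'll continue along the arc.

Request:
{"api": "send_rows", "payload": {
  "series": [
    {"delta_pos": [0.6, 0.1, 1.4], "roll": 0},
    {"delta_pos": [0.4, 0, 1.5], "roll": 0},
    {"delta_pos": [0.0, 0, 1.5], "roll": 0},
    {"delta_pos": [0, 0, 0], "roll": 0}
  ]
}}

```text
time_s: 2.8
tcp_pos: [505.2, -293.2, 75.9]
ee_rot: [[-0.965, -0.01, 0.261], [-0.261, -0.002, -0.965], [0.01, -1.0, -0.001]]
wrist_force: [0.5, -1.1, 0.7]
opening: 0.237
```

Run:
```python
from go import *
P=np.array([569.5,-274.5])
go(*[(*(P+74*np.array([np.cos(a),np.sin(a)])).round(1),73.) for a in np.radians([201,213,225,238])])
```

```text
t 2.8 tcp [ 505.2 -293.2   75.9] zhead -74.9 F [ 0.5 -1.1  0.7] T [-0.03 -0.05  0.02] op 0.237 q7 -0.95 tilt [-0.01  -0.002 -1.   ]
(np.float64(500.4), np.float64(-301.0), 73.0) d_cm [0.67 0.3  0.63] len 0.96
(np.float64(507.4), np.float64(-314.8), 73.0) d_cm [-0.32 -0.    1.51] len 1.55
(np.float64(517.2), np.float64(-326.8), 73.0) d_cm [-0.63 -0.01  1.41] len 1.55
(np.float64(530.3), np.float64(-337.3), 73.0) d_cm [-0.99 -0.01  1.36] len 1.68
```

Request:
{"api": "send_rows", "payload": {
  "series": [
    {"delta_pos": [0.7, 0.2, 0.6], "roll": 0},
    {"delta_pos": [-0.2, 0, 1.5], "roll": 0},
    {"delta_pos": [-0.4, 0, 1.4], "roll": 0},
    {"delta_pos": [0, 0, 0], "roll": 0}
  ]
}}

```text
time_s: 3.13
tcp_pos: [516.1, -324.8, 75.3]
ee_rot: [[-0.964, -0.005, 0.265], [-0.265, -0.001, -0.964], [0.005, -1.0, -0.0]]
wrist_force: [0.5, -0.5, -0.2]
opening: 0.234
```

Run:
```python
from go import *
P=np.array([569.5,-274.5])
go(*[(*(P+74*np.array([np.cos(a),np.sin(a)])).round(1),73.) for a in np.radians([225,238])])
p,d=vision.camera('wrist'); cv2.imwrite('pics/w4.png',p[:,:,::-1])
```

```text
t 3.13 tcp [ 516.1 -324.8   75.3] zhead -74.6 F [ 0.5 -0.5 -0.2] T [-0.01  0.03 -0.01] op 0.234 q7 -0.9 tilt [-0.005 -0.001 -1.   ]
(np.float64(517.2), np.float64(-326.8), 73.0) d_cm [-0.06  0.23  0.22] len 0.32
(np.float64(530.3), np.float64(-337.3), 73.0) d_cm [-0.98 -0.01  1.36] len 1.68
```

View pics/w4.png

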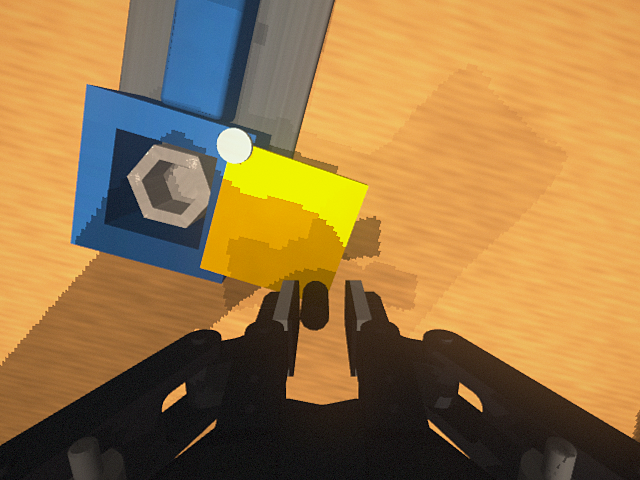

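Request:
{"api": "send_rows", "payload": {
  "series": [
    {"delta_pos": [-0.4, 0.1, 0.8], "roll": 0},
    {"delta_pos": [-0.5, 0, 0.8], "roll": 0},
    {"delta_pos": [0, 0, 0], "roll": 0},
    {"delta_pos": [0, 0, 0], "roll": 0}
  ]
}}

```text
time_s: 3.52
tcp_pos: [529.3, -333.9, 74.0]
ee_rot: [[-0.963, -0.007, 0.27], [-0.27, 0.002, -0.963], [0.006, -1.0, -0.004]]
wrist_force: [-0.2, -0.0, 0.4]
opening: 0.233
```

Run:
```python
from go import *
go()
p,d=vision.camera('wrist'); cv2.imwrite('pics/w5.png',p[:,:,::-1])
```

```text
t 3.52 tcp [ 529.3 -333.9   74. ] zhead -74.4 F [-0.2 -0.   0.4] T [ 0.   -0.   -0.02] op 0.233 q7 -0.89 tilt [-0.007  0.002 -1.   ]
```

View pics/w5.png

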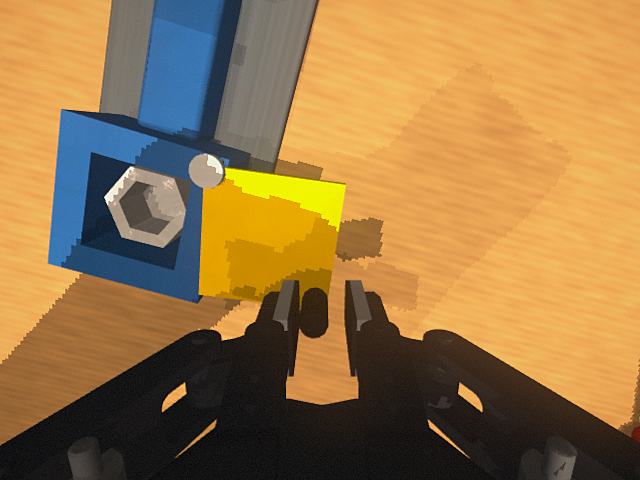

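Request:
{"api": "send_rows", "payload": {
  "series": [
    {"delta_pos": [0, -3.5, 0], "roll": 0},
    {"delta_pos": [0, -3.5, 0], "roll": 0},
    {"delta_pos": [3.0, -2, -2.5], "roll": 0},
    {"delta_pos": [3.0, 0, -2.0], "roll": 0},
    {"delta_pos": [0, 0, 0], "roll": 0}
  ]
}}

```text
time_s: 3.98
tcp_pos: [460.1, -304.8, 164.3]
ee_rot: [[-0.962, -0.011, 0.273], [-0.273, 0.005, -0.962], [0.009, -1.0, -0.008]]
wrist_force: [-0.8, -0.4, -1.7]
opening: 0.235
```

Run:
```python
from go import *
go()
c=vision.get_calibration('wrist');np.save('pics/w6c.npy',c,allow_pickle=True)
p,d=vision.camera('wrist'); cv2.imwrite('pics/w6.png',p[:,:,::-1]); np.save('pics/w6d.npy',d)
```

```text
t 3.98 tcp [ 460.1 -304.8  164.3] zhead -74.2 F [-0.8 -0.4 -1.7] T [0.03 0.07 0.05] op 0.235 q7 -0.84 tilt [-0.011  0.005 -1.   ]
```

View pics/w6.png

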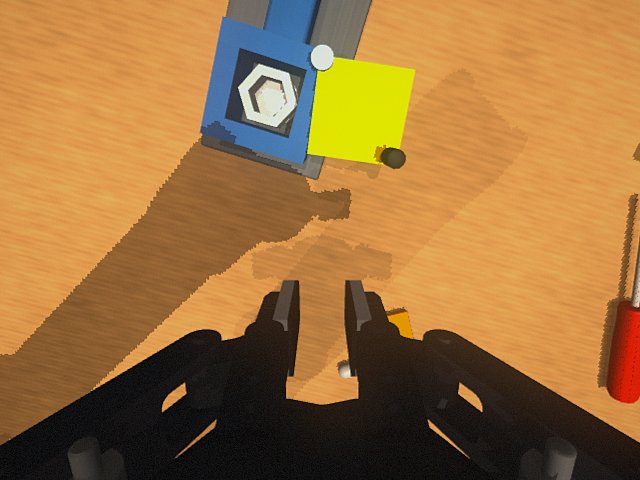

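Run:
```python
from h import *
a=cv2.imread('pics/w6.png'); cv2.imwrite('pics/z6.png',cv2.resize(a[10:190,190:350],None,fx=4,fy=4,interpolation=2)[:600])
```

```text
(no output)
```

View pics/z6.png

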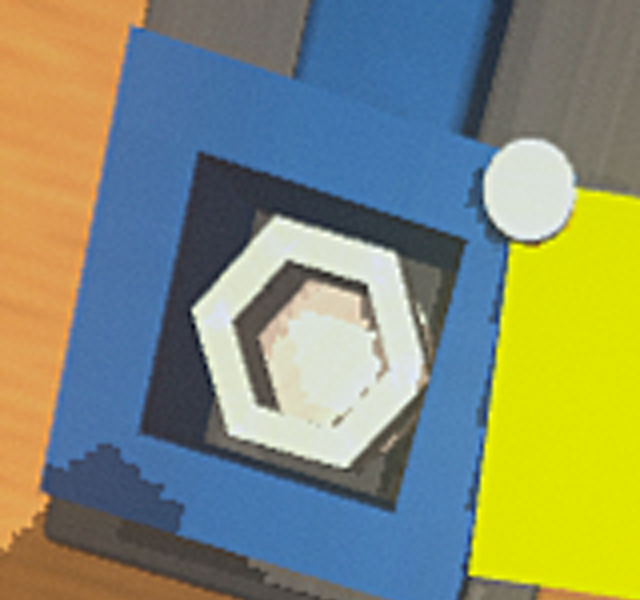

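Run:
```python
from h import *
c=np.load('pics/w6c.npy',allow_pickle=True).item(); d=np.load('pics/w6d.npy')
f=lambda p,z:onz(c,190+p[0]/4-.4,10+p[1]/4-.4,z)[:2]
H=np.array([f(p,48) for p in [(275,215),(395,252),(425,370),(350,468),(228,436),(193,312)]]); m=H.mean(0); print('hex',m,H.round(1).tolist())
e=H-m; print(np.degrees(np.arctan2(e[:,1],e[:,0])).round(1)%60, np.linalg.norm(e,axis=1).round(1))
W=np.array([f(p,60) for p in [(200,152),(467,240),(395,510),(142,434)]]); print('well',W.mean(0),W.round(1).tolist())
print('piv',f((530,188),72),'h',f((132,28),60),f((43,492),60))
print('lug',onz(c,393,158,92))
o,r=ray(c,230,60); print(o+r*d[60,230]); o,r=ray(c,360,100); print(o+r*d[100,360])
```

```text
hex [ 540.63975194 -242.41572109] [[558.5, -232.0], [558.4, -252.7], [541.9, -262.2], [522.8, -253.6], [522.2, -232.0], [540.1, -222.0]]
[30.2 30.1 33.6 32.2 30.6 31.6] [20.6 20.5 19.8 21.1 21.2 20.4]
well [ 540.5279449 -242.686596 ] [[562.7, -221.2], [561.9, -264.8], [518.6, -264.0], [518.9, -220.7]]
piv [ 569.76086914 -273.06414801] h [ 576.60894695 -207.56348894] [ 505.32157242 -206.59479026]
lug [ 525.40380349 -329.43977259   92.        ]
[ 554.19956968 -216.51149545   58.90710932]
[ 553.35852968 -302.74871858   65.77999662]
```

```bash
python3 go.py 551,155,195
```

```text
t 4.03 tcp [ 464.1 -305.8  165.3] zhead -74.1 F [ 0.7 -0.5  0.9] T [-0.04 -0.11  0.02] op 0.235 q7 -0.84 tilt [-0.006  0.003 -1.   ]
(551.0, 155.0, 195.0) d_cm [-20.96  -2.86 -41.95] len 46.99
```

Request:
{"api": "send_rows", "payload": {
  "series": [
    {"delta_pos": [-1.7, -0.8, -3.5], "roll": 0},
    {"delta_pos": [-1.7, -0.8, -3.5], "roll": 0},
    {"delta_pos": [-1.8, -0.8, -3.5], "roll": 0},
    {"delta_pos": [-1.8, -0.5, -3.6], "roll": 0},
    {"delta_pos": [-1.8, 0, -3.6], "roll": 0}
  ],
  "claw": 6.0
}}

```text
time_s: 4.45
tcp_pos: [502.2, -117.5, 195.5]
ee_rot: [[-0.968, -0.002, 0.252], [-0.252, -0.004, -0.968], [0.003, -1.0, 0.003]]
wrist_force: [0.1, -0.0, 0.5]
opening: 0.704
```

Request:
{"api": "send_rows", "payload": {
  "series": [
    {"delta_pos": [-1.8, 0, -3.6], "roll": 0},
    {"delta_pos": [-1.8, 0, -3.6], "roll": 0},
    {"delta_pos": [-1.8, 0, -3.6], "roll": 0},
    {"delta_pos": [-1.8, 0, -3.6], "roll": 0},
    {"delta_pos": [-1.8, 0, -3.6], "roll": 0}
  ]
}}

```text
time_s: 4.87
tcp_pos: [547.5, 86.8, 196.2]
ee_rot: [[-0.968, 0.005, 0.252], [-0.252, -0.003, -0.968], [-0.004, -1.0, 0.004]]
wrist_force: [0.9, -0.6, 0.2]
opening: 0.703
```

```bash
python3 go.py 551,155,195
```

```text
t 4.87 tcp [547.5  86.8 196.2] zhead -75.4 F [ 0.9 -0.6  0.2] T [-0.01 -0.09  0.  ] op 0.703 q7 -1.67 tilt [ 0.005 -0.003 -1.   ]
(551.0, 155.0, 195.0) d_cm [-2.06  0.1  -6.51] len 6.83
```

Request:
{"api": "send_rows", "payload": {
  "series": [
    {"delta_pos": [-1.0, 0, -3.0], "roll": 0},
    {"delta_pos": [-0.7, 0, -2.5], "roll": 0.12},
    {"delta_pos": [0, 0, 0], "roll": 0.12},
    {"delta_pos": [0, 0, 0], "roll": 0.12},
    {"delta_pos": [0, 0, 0], "roll": 0}
  ]
}}

```text
time_s: 5.28
tcp_pos: [551.8, 167.0, 195.7]
ee_rot: [[-0.995, 0.008, -0.098], [0.098, 0.011, -0.995], [-0.007, -1.0, -0.011]]
wrist_force: [0.6, -0.1, 0.4]
opening: 0.704
```

Run:
```python
from go import *
go((551,155,195))
p,d=vision.camera('wrist'); cv2.imwrite('pics/w7.png',p[:,:,::-1]); np.save('pics/w7c.npy',vision.get_calibration('wrist'),allow_pickle=True)
```

```text
t 5.28 tcp [551.8 167.  195.7] zhead -95.6 F [ 0.6 -0.1  0.4] T [-0.02 -0.    0.01] op 0.704 q7 -2.15 tilt [ 0.008  0.011 -1.   ]
(551, 155, 195) d_cm [-0.04  0.06  1.2 ] len 1.2
```

View pics/w7.png

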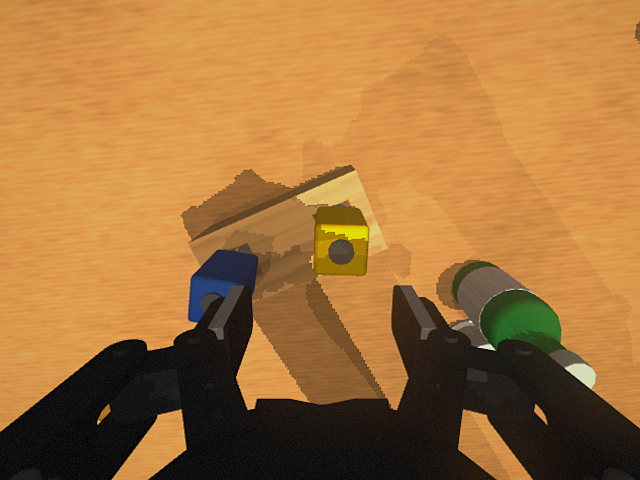

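Run:
```python
from h import *
a=cv2.imread('pics/w7.png'); cv2.imwrite('pics/z7.png',cv2.resize(a[190:290,290:390],None,fx=6,fy=6,interpolation=2))
c=np.load('pics/w7c.npy',allow_pickle=True).item(); print(onz(c,341,252,130))
```

```text
[551.17564062 155.31403127 130.        ]
```

View pics/z7.png

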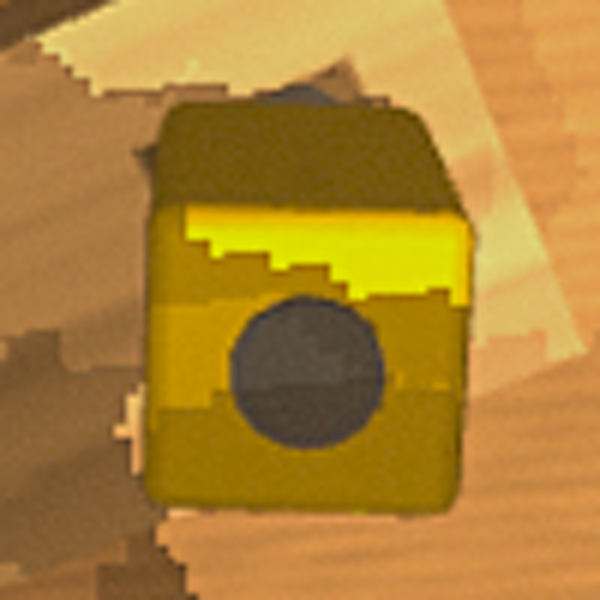

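Request:
{"api": "send_rows", "payload": {
  "series": [
    {"delta_pos": [0, 0, 1.2], "roll": -0.12},
    {"delta_pos": [0, 0, 0], "roll": -0.12},
    {"delta_pos": [0, 0, 0], "roll": -0.12},
    {"delta_pos": [0, 0, 0], "roll": -0.12},
    {"delta_pos": [0, 0, 0], "roll": -0.12}
  ]
}}

```text
time_s: 5.75
tcp_pos: [552.2, 152.0, 194.6]
ee_rot: [[-0.861, 0.008, 0.508], [-0.508, 0.009, -0.861], [-0.011, -1.0, -0.004]]
wrist_force: [0.2, -0.3, 0.6]
opening: 0.701
```

Request:
{"api": "send_rows", "payload": {
  "series": [
    {"delta_pos": [0, 0, 0], "roll": -0.12},
    {"delta_pos": [0, 0, 0], "roll": -0.12},
    {"delta_pos": [0, 0, 0], "roll": -0.12},
    {"delta_pos": [0, 0, 0], "roll": -0.12},
    {"delta_pos": [0, 0, 0], "roll": -0.12}
  ]
}}

```text
time_s: 6.17
tcp_pos: [554.2, 147.1, 193.9]
ee_rot: [[-0.401, 0.008, 0.916], [-0.916, 0.008, -0.401], [-0.01, -1.0, 0.005]]
wrist_force: [-0.0, -0.3, 0.0]
opening: 0.699
```

```bash
python3 go.py 551,155,195
```

```text
t 6.17 tcp [554.2 147.1 193.9] zhead -23.7 F [-0.  -0.3  0. ] T [0.   0.03 0.01] op 0.699 q7 -0.93 tilt [ 0.008  0.008 -1.   ]
(551.0, 155.0, 195.0) d_cm [-0.6  -0.11 -0.61] len 0.86
```

Request:
{"api": "send_rows", "payload": {
  "series": [
    {"delta_pos": [-0.6, 0, -0.6], "roll": -0.12},
    {"delta_pos": [0, 0, 0], "roll": -0.12},
    {"delta_pos": [0, 0, 0], "roll": -0.06},
    {"delta_pos": [0, 0, 0], "roll": 0}
  ],
  "claw": 6.0
}}

```text
time_s: 6.5
tcp_pos: [552.8, 151.2, 193.3]
ee_rot: [[-0.091, 0.009, 0.996], [-0.996, 0.007, -0.091], [-0.008, -1.0, 0.008]]
wrist_force: [-1.0, 0.2, 0.4]
opening: 0.706
```

Run:
```python
from go import *
go((551,155,195),(551,155,81))
p,d=vision.camera('wrist'); cv2.imwrite('pics/w8.png',p[:,:,::-1]); c=vision.get_calibration('wrist'); np.save('pics/w8c.npy',c,allow_pickle=True)
```

```text
t 6.5 tcp [552.8 151.2 193.3] zhead -5.2 F [-1.   0.2  0.4] T [ 0.04  0.03 -0.  ] op 0.706 q7 -0.63 tilt [ 0.009  0.007 -1.   ]
(551, 155, 195) d_cm [-0.36 -0.16 -0.21] len 0.45
(551, 155, 81) d_cm [ 0.09 11.4  -0.09] len 11.4
```

View pics/w8.png

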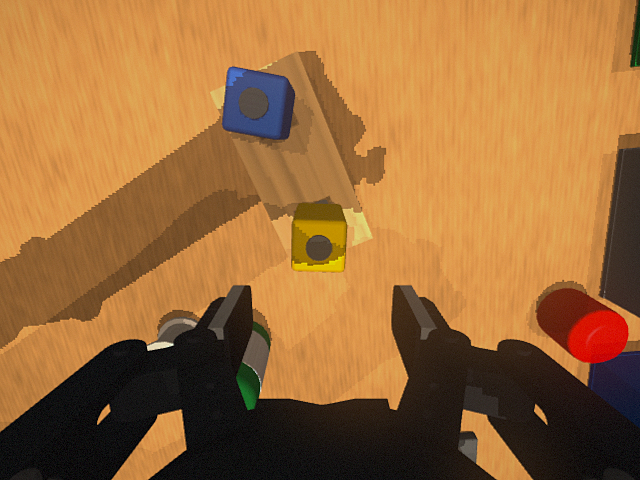

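Run:
```python
from go import *
c=np.load('pics/w8c.npy',allow_pickle=True).item(); print(onz(c,319,247.5,130), proj(c,(551,155,130)))
```

```text
[552.04524431 155.23803569 130.        ] [317.33655923 248.02514803]
```

Request:
{"api": "send_rows", "payload": {
  "series": [
    {"delta_pos": [-0.4, 2.5, -0.2], "roll": 0},
    {"delta_pos": [0, 2.5, 0], "roll": 0},
    {"delta_pos": [0, 0, 0], "roll": 0}
  ]
}}

```text
time_s: 6.8
tcp_pos: [554.6, 153.6, 143.7]
ee_rot: [[-0.098, 0.014, 0.995], [-0.995, 0.007, -0.099], [-0.008, -1.0, 0.013]]
wrist_force: [-0.8, -0.7, -0.7]
opening: 0.702
```

```bash
python3 go.py 551,155,81
```

```text
t 6.8 tcp [554.6 153.6 143.7] zhead -5.7 F [-0.8 -0.7 -0.7] T [-0.04  0.08  0.01] op 0.702 q7 -0.68 tilt [ 0.014  0.007 -1.   ]
(551.0, 155.0, 81.0) d_cm [-0.05  6.27 -0.45] len 6.28
```

Request:
{"api": "send_rows", "payload": {
  "series": [
    {"delta_pos": [0, 2.5, -0.3], "roll": 0},
    {"delta_pos": [0, 2.2, -0.1], "roll": 0},
    {"delta_pos": [0, 1.3, 0], "roll": 0},
    {"delta_pos": [0, 0, 0], "roll": 0}
  ]
}}

```text
time_s: 7.13
tcp_pos: [554.3, 153.3, 84.6]
ee_rot: [[-0.102, 0.018, 0.995], [-0.995, 0.007, -0.102], [-0.008, -1.0, 0.017]]
wrist_force: [-0.5, -0.1, -0.3]
opening: 0.7
```

```bash
python3 go.py 551.5,155.2,81
```

```text
t 7.13 tcp [554.3 153.3  84.6] zhead -5.9 F [-0.5 -0.1 -0.3] T [-0.06  0.03  0.03] op 0.7 q7 -0.74 tilt [ 0.018  0.007 -1.   ]
(551.5, 155.2, 81.0) d_cm [-0.16  0.35 -0.31] len 0.49
```

Correct, then close in place.

Request:
{"api": "send_rows", "payload": {
  "series": [
    {"delta_pos": [-0.2, 0.3, -0.3], "roll": 0},
    {"delta_pos": [0, 0, 0], "roll": 0}
  ]
}}

```text
time_s: 7.3
tcp_pos: [552.5, 155.8, 82.7]
ee_rot: [[-0.103, 0.019, 0.994], [-0.995, 0.007, -0.103], [-0.009, -1.0, 0.018]]
wrist_force: [-0.5, 0.3, -0.1]
opening: 0.704
```

Request:
{"api": "send_rows", "payload": {
  "series": [
    {"delta_pos": [0, 0, 0], "roll": 0},
    {"delta_pos": [0, 0, 0], "roll": 0},
    {"delta_pos": [0, 0, 0], "roll": 0},
    {"delta_pos": [0, 0, 0], "roll": 0}
  ],
  "claw": 2.8,
  "squeeze": 60
}}

```text
time_s: 7.63
tcp_pos: [554.6, 156.7, 86.3]
ee_rot: [[-0.103, 0.025, 0.994], [-0.995, 0.008, -0.103], [-0.01, -1.0, 0.024]]
wrist_force: [-0.3, -0.5, -2.6]
opening: 0.394
```

```bash
python3 go.py 551.5,155.2,150
```

```text
t 7.63 tcp [554.6 156.7  86.3] zhead -5.9 F [-0.3 -0.5 -2.6] T [ 0.    0.03 -0.04] op 0.394 q7 -0.74 tilt [ 0.025  0.008 -1.   ]
(551.5, 155.2, 150.0) d_cm [ 0.11 -6.37 -0.14] len 6.37
```

Request:
{"api": "send_rows", "payload": {
  "series": [
    {"delta_pos": [0, -2.5, 0], "roll": 0},
    {"delta_pos": [0, -2.5, 0], "roll": 0},
    {"delta_pos": [0, -2.5, 0], "roll": 0},
    {"delta_pos": [0, -0.5, 0], "roll": 0}
  ]
}}

```text
time_s: 7.97
tcp_pos: [550.1, 154.9, 166.5]
ee_rot: [[-0.103, 0.018, 0.995], [-0.995, 0.006, -0.103], [-0.008, -1.0, 0.017]]
wrist_force: [1.4, 0.6, -1.5]
opening: 0.39
```

Run:
```python
from go import *
go((541,-242,165))
p,d=vision.camera('side'); cv2.imwrite('pics/s9.png',p[:,:,::-1]); cv2.imwrite('pics/z9.png',cv2.resize(p[215:355,240:400,::-1],None,fx=4,fy=4,interpolation=2))
```

```text
t 7.97 tcp [550.1 154.9 166.5] zhead -5.9 F [ 1.4  0.6 -1.5] T [ 0.04 -0.09 -0.01] op 0.39 q7 -0.67 tilt [ 0.018  0.006 -1.   ]
(541, -242, 165) d_cm [39.57 -0.11  3.18] len 39.7
```

View pics/z9.png

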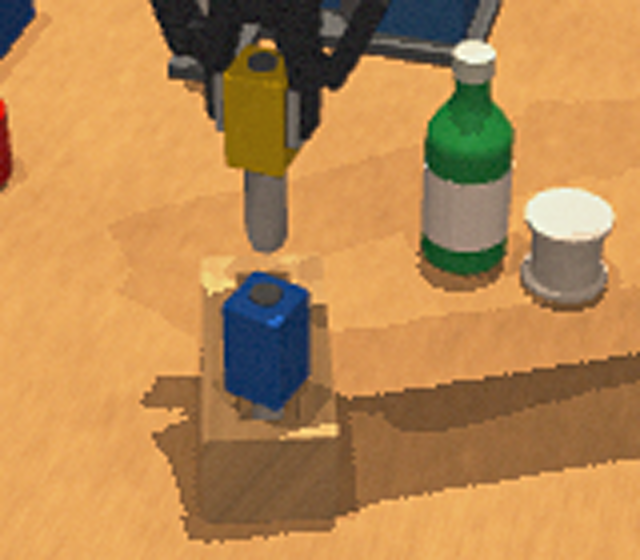

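Run:
```python
from go import *
a=cv2.imread('pics/s9.png'); cs=vision.get_calibration('side'); T=cs['camera_from_world']; o=-T[:3,:3].T@T[:3,3]; print('cam',o, 'az',np.degrees(np.arctan2(o[1]-155,o[0]-550)))
for z in (100,110,120,125): 
    print(z,proj(cs,(550,155,z)))
for r in range(257,279,3): print(r,a[r,296:318].mean(1).round().astype(int).tolist())
cv2.imwrite('pics/z10.png',cv2.resize(a[225:285,285:325],None,fx=14,fy=10,interpolation=2))
```

```text
cam [319.19854986 911.64220366 716.44314362] az 106.96347789152827
100 [305.29101954 272.53894494]
110 [305.21256833 268.95959926]
120 [305.13323273 265.33990277]
125 [305.0932286  263.51470915]
257 [173, 175, 174, 144, 150, 75, 81, 83, 88, 87, 83, 83, 86, 84, 80, 106, 175, 168, 165, 164, 159, 165]
260 [167, 168, 168, 166, 170, 71, 85, 91, 96, 100, 102, 100, 101, 99, 96, 114, 160, 156, 154, 153, 153, 154]
263 [156, 154, 154, 149, 155, 94, 87, 92, 101, 102, 100, 97, 99, 96, 88, 111, 159, 155, 155, 159, 149, 154]
266 [152, 152, 154, 157, 159, 97, 88, 95, 99, 96, 98, 100, 97, 95, 90, 107, 162, 161, 157, 157, 154, 152]
269 [154, 157, 160, 163, 162, 94, 96, 102, 102, 103, 97, 96, 97, 94, 88, 87, 164, 157, 156, 156, 153, 157]
272 [155, 155, 153, 155, 161, 120, 96, 100, 103, 102, 101, 104, 94, 91, 82, 82, 165, 160, 157, 154, 152, 159]
275 [162, 157, 163, 163, 159, 159, 129, 98, 99, 101, 102, 101, 95, 84, 85, 146, 161, 151, 151, 155, 159, 160]
278 [156, 160, 158, 158, 157, 157, 153, 161, 160, 147, 132, 129, 165, 163, 161, 167, 165, 170, 165, 161, 164, 163]
```

View pics/z10.png

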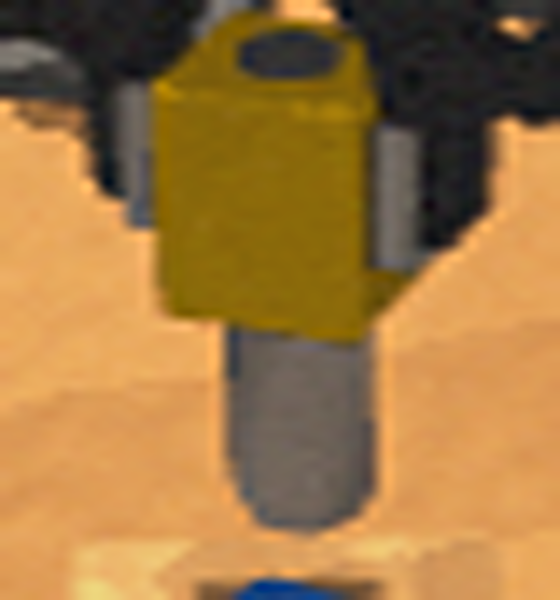

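Request:
{"api": "send_rows", "payload": {
  "series": [
    {"delta_pos": [3.9, 0, 0.4], "roll": 0},
    {"delta_pos": [3.9, 0, 0.4], "roll": 0},
    {"delta_pos": [3.9, 0, 0.4], "roll": 0},
    {"delta_pos": [3.9, 0, 0.4], "roll": 0},
    {"delta_pos": [3.9, 0, 0.3], "roll": 0}
  ]
}}

```text
time_s: 8.43
tcp_pos: [547.4, -33.1, 160.0]
ee_rot: [[-0.078, 0.015, 0.997], [-0.997, 0.015, -0.078], [-0.016, -1.0, 0.014]]
wrist_force: [0.8, -0.2, -2.7]
opening: 0.394
```

```bash
python3 go.py 541,-242,165
```

```text
t 8.43 tcp [547.4 -33.1 160. ] zhead -4.5 F [ 0.8 -0.2 -2.7] T [-0.05 -0.02  0.04] op 0.394 q7 -0.27 tilt [ 0.015  0.015 -1.   ]
(541.0, -242.0, 165.0) d_cm [20.86 -0.83  1.  ] len 20.9
```

Request:
{"api": "send_rows", "payload": {
  "series": [
    {"delta_pos": [3.9, -0.4, 0.2], "roll": 0},
    {"delta_pos": [3.9, -0.4, 0.2], "roll": 0},
    {"delta_pos": [3.9, -0.2, 0.2], "roll": 0},
    {"delta_pos": [3.9, 0, 0.2], "roll": 0},
    {"delta_pos": [3.5, 0, 0.2], "roll": 0}
  ]
}}

```text
time_s: 8.85
tcp_pos: [535.3, -234.9, 159.1]
ee_rot: [[-0.079, 0.004, 0.997], [-0.997, 0.016, -0.079], [-0.016, -1.0, 0.003]]
wrist_force: [0.8, -0.0, -1.9]
opening: 0.391
```

Request:
{"api": "send_rows", "payload": {
  "series": [
    {"delta_pos": [0, 0, 0], "roll": 0.12},
    {"delta_pos": [0, 0, 0], "roll": 0.12},
    {"delta_pos": [0, 0, 0], "roll": 0.12},
    {"delta_pos": [0, 0, 0], "roll": 0.06},
    {"delta_pos": [0, 0, 0], "roll": 0}
  ]
}}

```text
time_s: 9.27
tcp_pos: [525.9, -251.9, 148.5]
ee_rot: [[-0.504, -0.01, 0.864], [-0.864, 0.014, -0.504], [-0.007, -1.0, -0.015]]
wrist_force: [-0.4, 0.3, -1.8]
opening: 0.393
```

Run:
```python
from go import *
go((541,-242,150))
p,d=vision.camera('wrist'); cv2.imwrite('pics/w11.png',p[:,:,::-1]); np.save('pics/w11c.npy',vision.get_calibration('wrist'),allow_pickle=True)
p,d=vision.camera('side'); cv2.imwrite('pics/s11.png',p[:,:,::-1]); cv2.imwrite('pics/z11.png',cv2.resize(p[120:240,260:420,::-1],None,fx=5,fy=5,interpolation=2))
```

```text
t 9.27 tcp [ 525.9 -251.9  148.5] zhead -30.2 F [-0.4  0.3 -1.8] T [ 0.02  0.01 -0.03] op 0.393 q7 -0.29 tilt [-0.01   0.014 -1.   ]
(541, -242, 150) d_cm [-1.62 -0.15  0.81] len 1.81
```

View pics/w11.png

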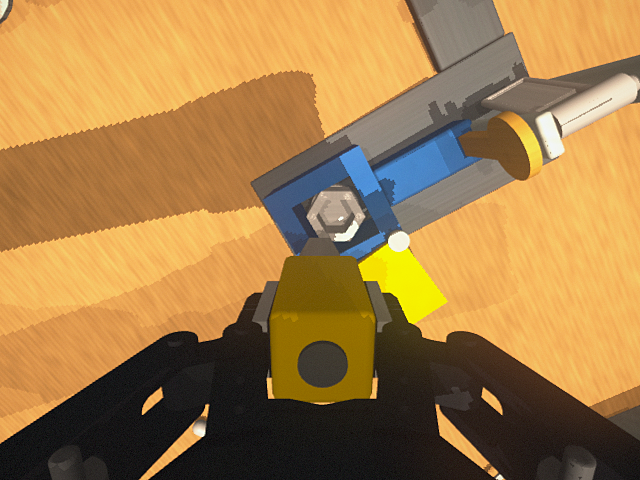

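View pics/z11.png

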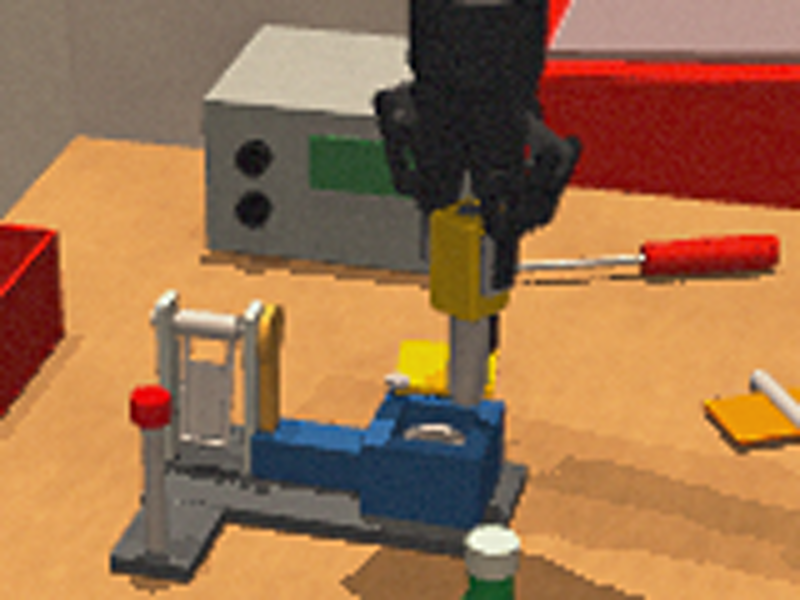

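Run:
```python
from go import *
a=cv2.imread('pics/w11.png'); x=cv2.resize(a[225:270,280:360],None,fx=10,fy=10,interpolation=2); cv2.imwrite('pics/z12.png',cv2.convertScaleAbs(x,alpha=2))
c=np.load('pics/w11c.npy',allow_pickle=True).item()
s=robot.observe(); t=np.array(s['tcp_pos']); R=np.array(s['ee_rot'])
top=onz(c,322,364,t[2]+49+0); print('disc',top,'tcp',t,'diff tool',R.T@(top-t))
print('foot tip guess proj',proj(c,t+R@np.array([0,71,0])), 'top proj', proj(c,t+R@np.array([0,-49,0])))
```

```text
disc [ 527.50325717 -249.63001433  197.76723513] tcp [ 526.05313787 -251.18707754  148.76723513] diff tool [ -2.44732139 -48.98431018  -0.27434619]
foot tip guess proj [322.35063684 248.83683984] top proj [322.89836981 370.87039989]
```

View pics/z12.png

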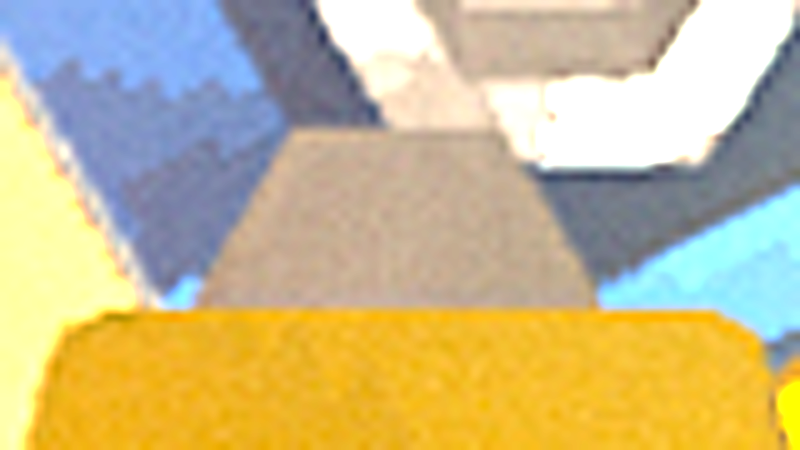

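Run:
```python
from go import *
c=np.load('pics/w11c.npy',allow_pickle=True).item()
s=robot.observe(); t=np.array(s['tcp_pos']); R=np.array(s['ee_rot'])
for zf in (t[2]-71,t[2]-69):
    e=onz(c,319.5,238,zf); l=onz(c,309,238,zf); r=onz(c,330,238,zf)
    f=e+8*R[:,0]; print('foot',f,'width',np.linalg.norm(l-r),'tool diff',R.T@(f-t))
a=cv2.imread('pics/w11.png'); x=cv2.resize(a[170:260,290:390],None,fx=6,fy=6,interpolation=2); cv2.imwrite('pics/z13.png',x)
```

```text
foot [ 523.40185864 -250.02497237   77.70623264] width 13.202372876406631 tool diff [ 0.86244037 71.09223556 -1.7877596 ]
foot [ 523.72821499 -249.55004727   79.70623264] width 13.078594261231446 tool diff [ 0.27270978 69.09622071 -1.77344643]
```

View pics/z13.png

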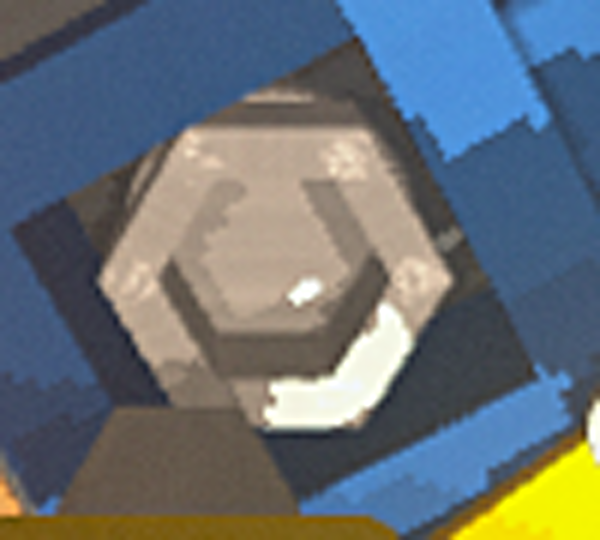

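Run:
```python
from go import *
c=np.load('pics/w11c.npy',allow_pickle=True).item()
s=robot.observe(); t=np.array(s['tcp_pos']); R=np.array(s['ee_rot'])
zf=t[2]-61
e=onz(c,319.5,238,zf); l=onz(c,309,238,zf); r=onz(c,330,238,zf)
f=e+11*R[:,0]; print('axis@-61',f,'width',np.linalg.norm(l-r),'tool diff',R.T@(f-t))
g=lambda p:onz(c,290+p[0]/6-.4,170+p[1]/6-.4,48)
H=np.array([g(p) for p in [(190,128),(370,128),(452,280),(352,432),(100,280)]]); print(H.round(1).tolist(), (H[2]+H[4])/2, 'x/z tool',(R.T@((H[2]+H[4])/2-f)).round(2))
```

```text
axis@-61 [ 523.53245568 -250.24763802   87.6833567 ] width 12.583479800530304 tool diff [ 0.91378744 61.11216132 -1.71619372]
[[540.6, -221.6, 48.0], [558.5, -231.9, 48.0], [558.2, -252.3, 48.0], [539.1, -262.8, 48.0], [522.5, -231.8, 48.0]] [ 540.34918323 -242.03632305   48.        ] x/z tool [-15.22  39.64  11.06]
```

```bash
cat > key.py <<'E'
from go import *
def key(name,disc,mid,doff=44,foff=-66):
    c=np.load(name,allow_pickle=True).item()
    s=robot.observe(); t=np.array(s['tcp_pos']); R=np.array(s['ee_rot'])
    f=onz(c,*mid,t[2]+foff)+11*R[:,0]; top=onz(c,*disc,t[2]+doff)
    ax=(top-f); ax/=np.linalg.norm(ax); foot=f-ax*10
    print('top',top.round(1),'foot',foot.round(1),'tilt',ax.round(3),'tool foot',(R.T@(foot-t)).round(1),'tool top',(R.T@(top-t)).round(1))
    tgt=np.array([540.5,-242.3,foot[2]]); print('move tool cm',(R.T@(tgt-foot)/10).round(2))
E
python3 -c "
from key import *
key('pics/w11c.npy',(322,364),(319.5,238)); go()"
```

```text
top [ 525.6 -252.7  192.8] foot [ 522.5 -251.3   72.7] tilt [ 0.027 -0.011  1.   ] tool foot [ 2.5 76.1 -1.9] tool top [  1.2 -44.   -0.3]
move tool cm [-1.68 -0.    1.11]
t 9.37 tcp [ 526.1 -251.2  148.8] zhead -30.0 F [-0.2  0.4 -1.2] T [ 0.01 -0.04  0.02] op 0.393 q7 -0.29 tilt [-0.009  0.014 -1.   ]
```

Request:
{"api": "send_rows", "payload": {
  "series": [
    {"delta_pos": [-1.0, -0.1, 0.6], "roll": 0},
    {"delta_pos": [-0.7, -0.1, 0.5], "roll": 0},
    {"delta_pos": [0, 0, 0], "roll": 0}
  ]
}}

```text
time_s: 9.62
tcp_pos: [545.5, -240.1, 149.7]
ee_rot: [[-0.497, -0.01, 0.868], [-0.868, 0.016, -0.497], [-0.008, -1.0, -0.017]]
wrist_force: [0.3, -0.0, -2.2]
opening: 0.396
```

Run:
```python
from go import *
go()
np.save('pics/w14c.npy',vision.get_calibration('wrist'),allow_pickle=True)
p,d=vision.camera('wrist'); cv2.imwrite('pics/w14.png',p[:,:,::-1]); x=cv2.resize(p[170:410,240:400,::-1],None,fx=4,fy=4,interpolation=2);cv2.imwrite('pics/z14.png',x[:600])
```

```text
t 9.62 tcp [ 545.5 -240.1  149.7] zhead -29.8 F [ 0.3 -0.  -2.2] T [-0.03 -0.05  0.  ] op 0.396 q7 -0.32 tilt [-0.01   0.016 -1.   ]
```

View pics/z14.png

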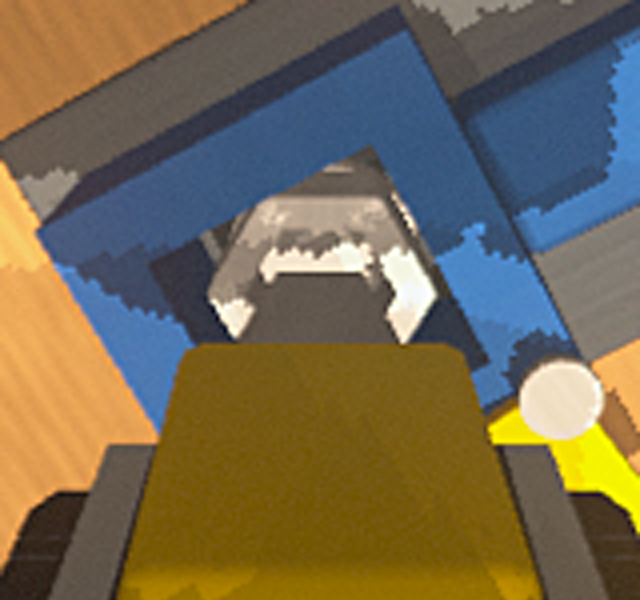

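Run:
```python
from key import *
key('pics/w14c.npy',(322,364),(321.3,238)); go()
c=np.load('pics/w14c.npy',allow_pickle=True).item()
a=onz(c,240+212/4,170+298/4,48);b=onz(c,240+437/4,170+298/4,48);print((a+b)/2, a,b)
```

```text
top [ 545.3 -241.7  193.6] foot [ 543.3 -240.5   73.5] tilt [ 0.017 -0.01   1.   ] tool foot [ 1.7 76.1  0. ] tool top [  0.7 -44.    0.3]
move tool cm [ 0.3   0.   -0.15]
t 9.67 tcp [ 544.9 -240.2  149.6] zhead -29.8 F [ 0.6 -0.1 -2.6] T [-0.01 -0.01  0.02] op 0.389 q7 -0.32 tilt [-0.011  0.016 -1.   ]
[ 540.78727824 -243.75922588   48.        ] [ 523.05929796 -233.73129628   48.        ] [ 558.51525851 -253.78715548   48.        ]
```

Request:
{"api": "send_rows", "payload": {
  "series": [
    {"delta_pos": [0.3, 0.3, -0.2], "roll": 0},
    {"delta_pos": [0, 1.0, 0], "roll": 0},
    {"delta_pos": [0, 0, 0], "roll": 0}
  ]
}}

```text
time_s: 9.92
tcp_pos: [541.9, -241.0, 135.8]
ee_rot: [[-0.495, -0.011, 0.869], [-0.869, 0.015, -0.495], [-0.008, -1.0, -0.017]]
wrist_force: [-0.0, 0.8, -3.0]
opening: 0.392
```

Run:
```python
from key import *
go()
# foot from fixed tool offset
s=robot.observe(); t=np.array(s['tcp_pos']); R=np.array(s['ee_rot'])
for o in ([1.7,76,0],[2.5,76,-1.9]): f=t+R@np.array(o); print('foot',f, R.T@(np.array([540.5,-242.3,f[2]])-f))
```

```text
t 9.92 tcp [ 541.9 -241.   135.8] zhead -29.7 F [-0.   0.8 -3. ] T [ 0.01  0.1  -0.01] op 0.392 q7 -0.32 tilt [-0.011  0.015 -1.   ]
foot [ 540.25112361 -241.3455026    59.76981568] [ 0.70627036 -0.01716076  0.68839844]
foot [ 538.20429688 -241.10083571   59.79508277] [-0.09393264 -0.04242352  2.58797696]
```

Within about 1 mm. Lowering into the socket mouth.

Request:
{"api": "send_rows", "payload": {
  "series": [
    {"delta_pos": [0, 0.8, 0.1], "roll": 0},
    {"delta_pos": [0, 0.6, 0], "roll": 0},
    {"delta_pos": [0, 0.6, 0], "roll": 0}
  ]
}}

```text
time_s: 10.17
tcp_pos: [542.5, -242.1, 114.6]
ee_rot: [[-0.496, -0.009, 0.868], [-0.868, 0.014, -0.496], [-0.008, -1.0, -0.015]]
wrist_force: [1.0, -0.5, -1.2]
opening: 0.393
```

```bash
python3 go.py 540.5,-241.5,100
```

```text
t 10.17 tcp [ 542.5 -242.1  114.6] zhead -29.7 F [ 1.  -0.5 -1.2] T [-0.01  0.02  0.01] op 0.393 q7 -0.33 tilt [-0.009  0.014 -1.   ]
(540.5, -241.5, 100.0) d_cm [ 0.05  1.46 -0.18] len 1.47
```

Request:
{"api": "send_rows", "payload": {
  "series": [
    {"delta_pos": [0, 0.5, 0], "roll": 0},
    {"delta_pos": [0, 0.4, 0], "roll": 0},
    {"delta_pos": [0, 0.3, 0], "roll": 0}
  ]
}}

```text
time_s: 10.42
tcp_pos: [542.3, -242.4, 100.2]
ee_rot: [[-0.496, -0.009, 0.868], [-0.868, 0.014, -0.496], [-0.008, -1.0, -0.015]]
wrist_force: [0.6, 0.7, -1.9]
opening: 0.395
```

```bash
python3 go.py 540.5,-241.5,100
```

```text
t 10.42 tcp [ 542.3 -242.4  100.2] zhead -29.7 F [ 0.6  0.7 -1.9] T [-0.03 -0.07 -0.01] op 0.395 q7 -0.34 tilt [-0.009  0.014 -1.   ]
(540.5, -241.5, 100.0) d_cm [ 0.01  0.03 -0.2 ] len 0.2
```

Foot is nearly at the floor (about 24 mm). Pressing gently on to feel it.

Request:
{"api": "send_rows", "payload": {
  "series": [
    {"delta_pos": [0, 0.3, 0], "roll": 0},
    {"delta_pos": [0, 0.2, 0], "roll": 0},
    {"delta_pos": [0, 0.0, 0], "roll": 0}
  ]
}}

```text
time_s: 10.67
tcp_pos: [542.7, -242.3, 100.1]
ee_rot: [[-0.497, -0.011, 0.868], [-0.868, 0.013, -0.497], [-0.006, -1.0, -0.016]]
wrist_force: [0.2, -1.4, -2.6]
opening: 0.39
```

```bash
python3 go.py 540.5,-241.5,100
```

```text
t 10.67 tcp [ 542.7 -242.3  100.1] zhead -29.8 F [ 0.2 -1.4 -2.6] T [-0.03 -0.09  0.05] op 0.39 q7 -0.34 tilt [-0.011  0.013 -1.   ]
(540.5, -241.5, 100.0) d_cm [ 0.04  0.01 -0.23] len 0.24
```

Request:
{"api": "send_rows", "payload": {
  "series": [
    {"delta_pos": [0, 0, 0], "roll": 0.1},
    {"delta_pos": [0, 0, 0], "roll": 0.1},
    {"delta_pos": [0, 0, 0], "roll": 0.1}
  ]
}}

```text
time_s: 10.92
tcp_pos: [543.1, -243.3, 100.5]
ee_rot: [[-0.739, -0.009, 0.674], [-0.674, 0.012, -0.738], [-0.001, -1.0, -0.015]]
wrist_force: [-0.7, -0.1, -1.4]
opening: 0.391
```

Run:
```python
from go import *
go((542.5,-242.3,99.5))
p,d=vision.camera('side'); cv2.imwrite('pics/z15.png',cv2.resize(p[120:240,260:420,::-1],None,fx=5,fy=5,interpolation=2))
```

```text
t 10.92 tcp [ 543.1 -243.3  100.5] zhead -47.6 F [-0.7 -0.1 -1.4] T [-0.05  0.12  0.15] op 0.391 q7 -0.62 tilt [-0.009  0.012 -1.   ]
(542.5, -242.3, 99.5) d_cm [-0.02  0.1  -0.12] len 0.16
```

View pics/z15.png

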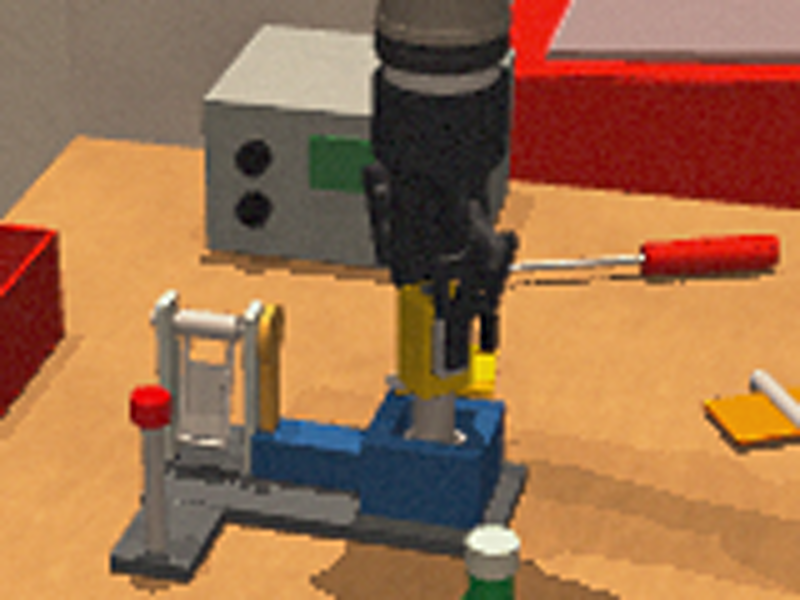

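Request:
{"api": "send_rows", "payload": {
  "series": [
    {"delta_pos": [0, 0.1, -0.1], "roll": 0.12},
    {"delta_pos": [0, 0.05, 0], "roll": 0.12},
    {"delta_pos": [0, 0, 0], "roll": 0.12},
    {"delta_pos": [0, 0, 0], "roll": 0.12}
  ]
}}

```text
time_s: 11.3
tcp_pos: [542.8, -244.0, 100.4]
ee_rot: [[-0.969, -0.009, 0.247], [-0.247, 0.009, -0.969], [0.006, -1.0, -0.01]]
wrist_force: [-0.6, -0.9, -1.3]
opening: 0.391
```

```bash
python3 go.py 542.0,-242.3,99.5
```

```text
t 11.3 tcp [ 542.8 -244.   100.4] zhead -75.7 F [-0.6 -0.9 -1.3] T [-0.1   0.02  0.1 ] op 0.391 q7 -1.06 tilt [-0.009  0.009 -1.   ]
(542.0, -242.3, 99.5) d_cm [ 0.03  0.1  -0.18] len 0.21
```

Request:
{"api": "send_rows", "payload": {
  "series": [
    {"delta_pos": [0, 0.1, -0.2], "roll": 0.12},
    {"delta_pos": [0, 0, 0], "roll": 0.12},
    {"delta_pos": [0, 0, 0], "roll": 0.12},
    {"delta_pos": [0, 0, 0], "roll": 0.12}
  ]
}}

```text
time_s: 11.63
tcp_pos: [542.1, -244.3, 100.4]
ee_rot: [[-0.97, -0.008, -0.241], [0.241, 0.004, -0.97], [0.009, -1.0, -0.002]]
wrist_force: [-0.6, 0.3, 0.2]
opening: 0.39
```

```bash
python3 go.py 542.0,-242.3,99.5
```

```text
t 11.63 tcp [ 542.1 -244.3  100.4] zhead -104.0 F [-0.6  0.3  0.2] T [-0.12  0.12  0.18] op 0.39 q7 -1.51 tilt [-0.008  0.004 -1.   ]
(542.0, -242.3, 99.5) d_cm [ 0.05  0.09 -0.19] len 0.21
```

Request:
{"api": "send_rows", "payload": {
  "series": [
    {"delta_pos": [0, 0.1, -0.2], "roll": 0.12},
    {"delta_pos": [0, 0, 0], "roll": 0.12},
    {"delta_pos": [0, 0, 0], "roll": 0.08},
    {"delta_pos": [0, 0, 0], "roll": 0}
  ]
}}

```text
time_s: 11.97
tcp_pos: [541.7, -244.2, 100.4]
ee_rot: [[-0.84, -0.01, -0.542], [0.542, 0.001, -0.84], [0.009, -1.0, 0.005]]
wrist_force: [-0.4, -0.1, -0.3]
opening: 0.392
```

Run:
```python
from go import *
go()
for n,b in (('side',(190,260,265,345)),('top',(175,285,350,440))):
    p,d=vision.camera(n); cv2.imwrite(f'pics/{n}16.png',p[:,:,::-1]); cv2.imwrite(f'pics/z16{n}.png',cv2.resize(p[b[0]-30:b[1]-10,b[2]:b[3],::-1],None,fx=6,fy=6,interpolation=2))
```

```text
t 11.97 tcp [ 541.7 -244.2  100.4] zhead -122.8 F [-0.4 -0.1 -0.3] T [-0.1   0.01  0.03] op 0.392 q7 -1.82 tilt [-0.01   0.001 -1.   ]
```

View pics/z16side.png

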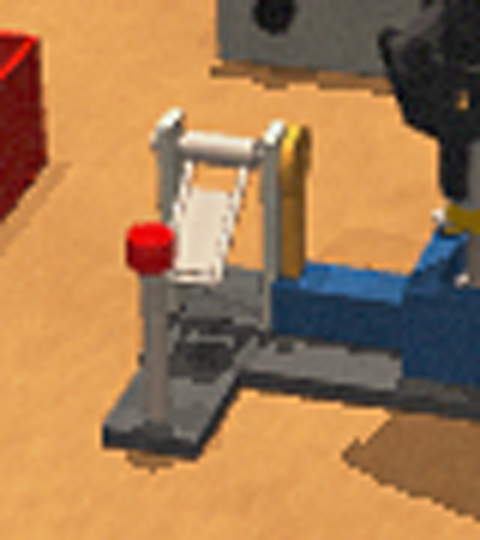

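View pics/z16top.png

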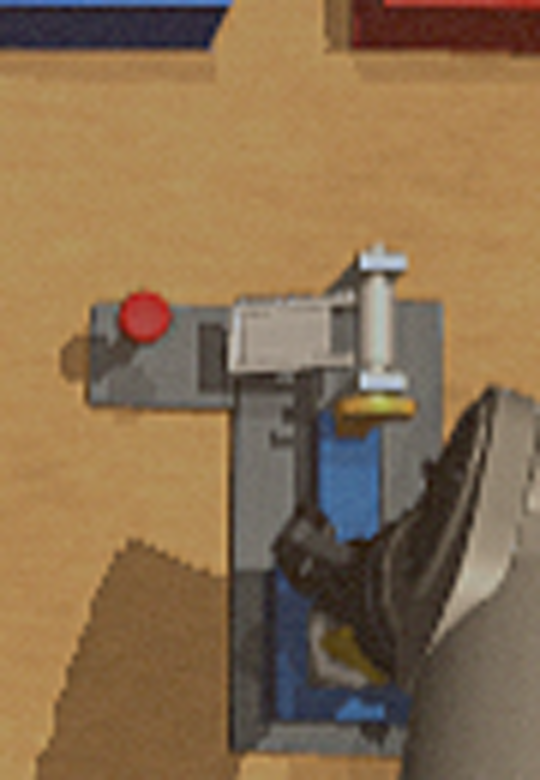

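```bash
cat > gate.py <<'E'
from h import *
def gate(ts,ss):
    ct=vision.get_calibration('top'); cs=vision.get_calibration('side')
    P,e=tri(ct,ts,cs,ss); piv=np.array([540.5+139,-244.5,105]); print('tip',P.round(1),'resid',e.round(1),'angle',np.arctan2(P[1]-piv[1],piv[2]-P[2]).round(3),'r',np.hypot(P[1]-piv[1],P[2]-105).round(1))
E
python3 - <<'E'
from gate import *
ct=vision.get_calibration('top'); cs=vision.get_calibration('side')
gate((388.7,200.8),(297.8,206.2))
print(tri(ct,(412.7,198),cs,(301.2,185)))
E
```

```text
tip [ 677.3 -188.    63.3] resid 7.9 angle 0.934 r 70.2
(array([ 680.77224801, -246.96149481,  102.85822232]), np.float64(2.6315991841655615))
```

Request:
{"api": "send_rows", "payload": {
  "series": [
    {"delta_pos": [0, 0, 0], "roll": 0},
    {"delta_pos": [0, 0, 0], "roll": 0},
    {"delta_pos": [0, 0, 0], "roll": 0},
    {"delta_pos": [0, 0, 0], "roll": 0}
  ],
  "claw": 8.0
}}

```text
time_s: 12.4
tcp_pos: [542.5, -243.9, 100.7]
ee_rot: [[-0.845, -0.009, -0.534], [0.534, 0.002, -0.845], [0.008, -1.0, 0.003]]
wrist_force: [-0.8, -0.4, -0.1]
opening: 0.927
```

Run:
```python
from go import *
go((541.7,-244.2,100))
np.save('pics/w17c.npy',vision.get_calibration('wrist'),allow_pickle=True)
p,d=vision.camera('wrist'); cv2.imwrite('pics/w17.png',p[:,:,::-1])
```

```text
t 12.4 tcp [ 542.5 -243.9  100.7] zhead -122.3 F [-0.8 -0.4 -0.1] T [ 0.01 -0.01 -0.03] op 0.927 q7 -1.81 tilt [-0.009  0.002 -1.   ]
(541.7, -244.2, 100) d_cm [0.05 0.07 0.07] len 0.11
```

View pics/w17.png

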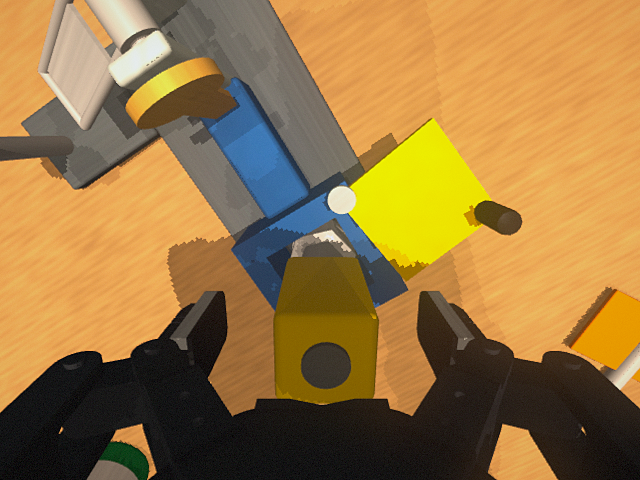

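Request:
{"api": "send_rows", "payload": {
  "series": [
    {"delta_pos": [0, 0, 0], "roll": -0.12},
    {"delta_pos": [0, 0, 0], "roll": -0.12},
    {"delta_pos": [0, 0, 0], "roll": -0.12},
    {"delta_pos": [0, 0, 0], "roll": -0.12}
  ]
}}

```text
time_s: 12.78
tcp_pos: [543.0, -243.9, 101.1]
ee_rot: [[-0.998, -0.008, -0.065], [0.065, 0.001, -0.998], [0.008, -1.0, -0.0]]
wrist_force: [-0.6, 0.4, -0.3]
opening: 0.934
```

```bash
python3 go.py 541.5,-243.5,100
```

```text
t 12.78 tcp [ 543.  -243.9  101.1] zhead -93.7 F [-0.6  0.4 -0.3] T [0.04 0.   0.04] op 0.934 q7 -1.36 tilt [-0.008  0.001 -1.   ]
(541.5, -243.5, 100.0) d_cm [ 0.15  0.11 -0.03] len 0.19
```

Request:
{"api": "send_rows", "payload": {
  "series": [
    {"delta_pos": [0.1, 0.1, 0], "roll": -0.12},
    {"delta_pos": [0, 0, 0], "roll": -0.12},
    {"delta_pos": [0, 0, 0], "roll": -0.12},
    {"delta_pos": [0, 0, 0], "roll": -0.12},
    {"delta_pos": [0, 0, 0], "roll": -0.12}
  ]
}}

```text
time_s: 13.2
tcp_pos: [542.3, -244.1, 100.6]
ee_rot: [[-0.847, -0.007, 0.531], [-0.531, 0.001, -0.847], [0.005, -1.0, -0.004]]
wrist_force: [-0.8, -0.4, -0.1]
opening: 0.935
```

```bash
python3 go.py 541.5,-243.5,100
```

```text
t 13.2 tcp [ 542.3 -244.1  100.6] zhead -57.9 F [-0.8 -0.4 -0.1] T [ 0.03 -0.02  0.03] op 0.935 q7 -0.79 tilt [-0.007  0.001 -1.   ]
(541.5, -243.5, 100.0) d_cm [ 0.04  0.06 -0.09] len 0.12
```

Request:
{"api": "send_rows", "payload": {
  "series": [
    {"delta_pos": [0, 0.1, -0.1], "roll": -0.12},
    {"delta_pos": [0, 0, 0], "roll": -0.12},
    {"delta_pos": [0, 0, 0], "roll": -0.12},
    {"delta_pos": [0, 0, 0], "roll": -0.07},
    {"delta_pos": [0, 0, 0], "roll": 0}
  ]
}}

```text
time_s: 13.62
tcp_pos: [541.9, -243.9, 100.0]
ee_rot: [[-0.53, -0.006, 0.848], [-0.848, 0.001, -0.53], [0.002, -1.0, -0.005]]
wrist_force: [0.1, 1.0, -0.2]
opening: 0.936
```

Run:
```python
from go import *
go((541.5,-243.5,100))
np.save('pics/w18c.npy',vision.get_calibration('wrist'),allow_pickle=True)
p,d=vision.camera('wrist'); cv2.imwrite('pics/w18.png',p[:,:,::-1])
```

```text
t 13.62 tcp [ 541.9 -243.9  100. ] zhead -32.0 F [ 0.1  1.  -0.2] T [-0.01 -0.06 -0.02] op 0.936 q7 -0.38 tilt [-0.006  0.001 -1.   ]
(541.5, -243.5, 100) d_cm [-0.01  0.   -0.06] len 0.06
```

View pics/w18.png

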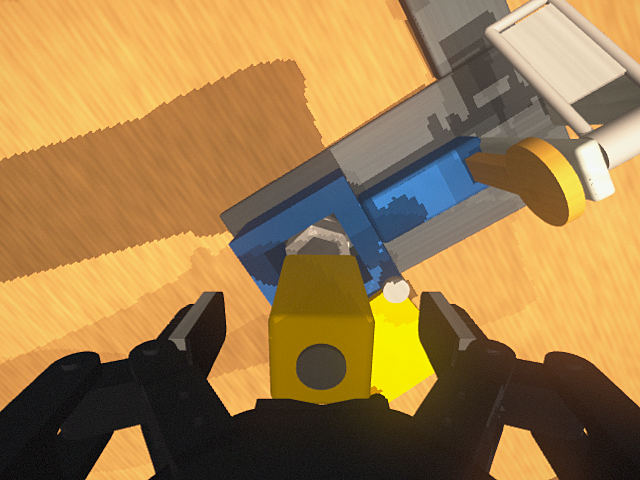

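Handle is square to the jaws, with the key still seated. Regrip.

Request:
{"api": "send_rows", "payload": {
  "series": [
    {"delta_pos": [0, 0, 0], "roll": 0},
    {"delta_pos": [0, 0, 0], "roll": 0},
    {"delta_pos": [0, 0, 0], "roll": 0},
    {"delta_pos": [0, 0, 0], "roll": 0},
    {"delta_pos": [0, 0, 0], "roll": 0}
  ],
  "claw": 2.8,
  "squeeze": 60
}}

```text
time_s: 14.08
tcp_pos: [541.4, -243.9, 100.0]
ee_rot: [[-0.537, -0.007, 0.844], [-0.844, 0.0, -0.537], [0.003, -1.0, -0.006]]
wrist_force: [-0.0, -0.1, -0.6]
opening: 0.392
```

Run:
```python
from go import *
go((542,-243.5,100))
for n,b in (('side',(190,260,265,345)),('top',(175,285,350,440))):
    p,d=vision.camera(n); cv2.imwrite(f'pics/{n}19.png',p[:,:,::-1]); cv2.imwrite(f'pics/z19{n}.png',cv2.resize(p[b[0]-30:b[0]+40,b[2]:b[3],::-1],None,fx=9,fy=8,interpolation=2))
```

```text
t 14.08 tcp [ 541.4 -243.9  100. ] zhead -32.5 F [-0.  -0.1 -0.6] T [-0.08 -0.12  0.02] op 0.392 q7 -0.39 tilt [-0.007  0.    -1.   ]
(542, -243.5, 100) d_cm [-0.07  0.    0.03] len 0.07
```

View pics/z19side.png

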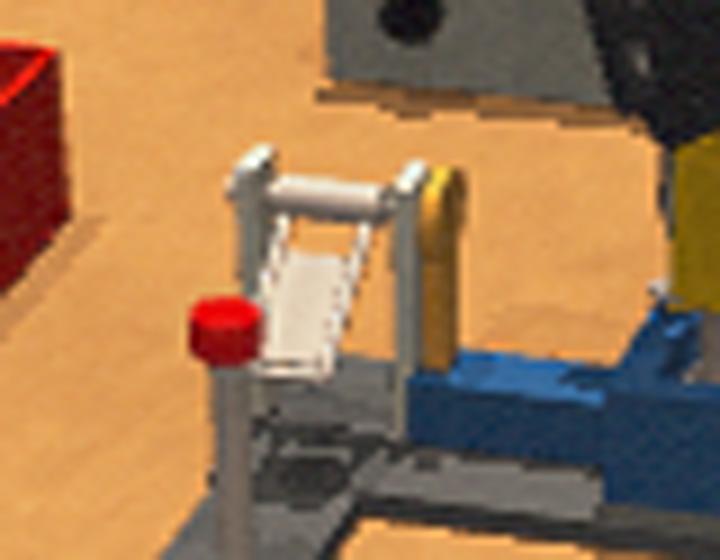

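View pics/z19top.png

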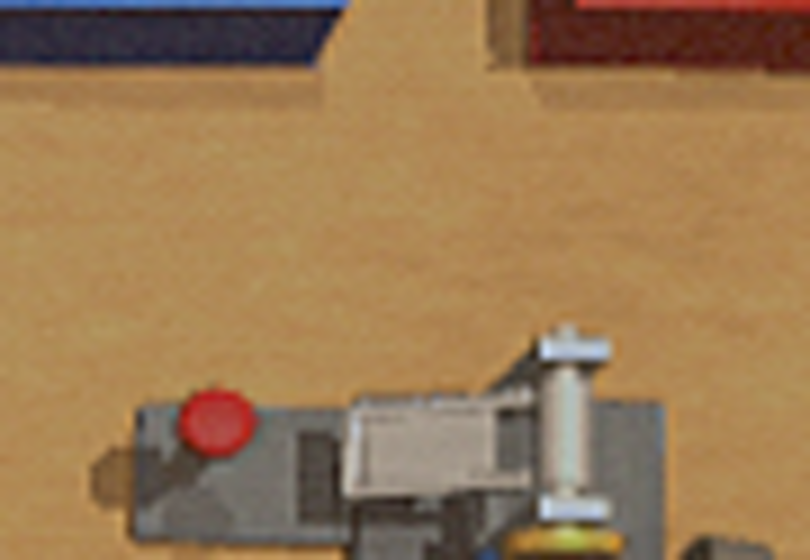

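Request:
{"api": "send_rows", "payload": {
  "series": [
    {"delta_pos": [0, 0.1, 0], "roll": 0.12},
    {"delta_pos": [0, 0.05, 0], "roll": 0.12},
    {"delta_pos": [0, 0, 0], "roll": 0.12},
    {"delta_pos": [0, 0, 0], "roll": 0.12},
    {"delta_pos": [0, 0, 0], "roll": 0.12}
  ]
}}

```text
time_s: 14.6
tcp_pos: [540.7, -243.8, 99.9]
ee_rot: [[-0.928, -0.009, 0.373], [-0.373, 0.0, -0.928], [0.008, -1.0, -0.004]]
wrist_force: [-0.1, 0.3, 0.2]
opening: 0.389
```

Run:
```python
from go import *
go((541.5,-243.5,100))
p,d=vision.camera('top'); cv2.imwrite('pics/t20.png',p[:,:,::-1]); np.save('pics/t20d.npy',d)
```

```text
t 14.6 tcp [ 540.7 -243.8   99.9] zhead -68.1 F [-0.1  0.3  0.2] T [-0.03  0.1   0.22] op 0.389 q7 -0.95 tilt [-0.009  0.    -1.   ]
(541.5, -243.5, 100) d_cm [-0.09 -0.01  0.  ] len 0.09
```

```bash
cat > slope.py <<'E'
from h import *
def slope(pic,dep,show=None):
    a=cv2.imread(pic)[:,:,::-1]; d=np.load(dep); c=vision.get_calibration('top')
    P=[];px=[]
    for v in range(188,215):
        for u in range(380,412):
            if d[v,u]<=0: continue
            o,r=ray(c,u,v); q=o+r*d[v,u]
            if 40<q[2]<125 and 664<q[0]<694 and -190<q[1]+0<-160+0 or (q[2]>40 and 664<q[0]<692 and -240<q[1]<-165): P.append(q); px.append((u,v))
    P=np.array(P); print(len(P))
    y=P[:,1]; 
    for lo in range(-240,-160,8):
        s=(y>=lo)&(y<lo+8)
        if s.any(): print(lo,s.sum(),np.median(P[s,2]).round(1),P[s,0].min().round(),P[s,0].max().round())
    s=(y>-225)&(P[:,2]>45); A=np.polyfit(y[s],P[s,2],1); z=P[s,2]; 
    for _ in range(3):
        r=z-np.polyval(A,y[s]); k=abs(r)<4; A=np.polyfit(y[s][k],z[k],1)
    print('gate angle',np.pi/2+np.arctan(A[0]),'z at pivot',np.polyval(A,-244.5))
E
python3 -c "
from slope import *
slope('pics/t20.png','pics/t20d.npy')"
```

```text
213
-240 17 109.5 665.0 691.0
-232 7 102.6 665.0 692.0
-224 26 97.6 665.0 691.0
-216 32 96.8 664.0 692.0
-208 33 91.5 664.0 692.0
-200 32 90.2 664.0 692.0
-192 33 86.7 665.0 693.0
-184 24 85.0 665.0 694.0
-176 9 80.0 666.0 689.0
gate angle 1.236669268214968 z at pivot 107.10549108294202
```

Request:
{"api": "send_rows", "payload": {
  "series": [
    {"delta_pos": [0, 0, 0], "roll": 0.12},
    {"delta_pos": [0, 0, 0], "roll": 0.12},
    {"delta_pos": [0, 0, 0], "roll": 0.12},
    {"delta_pos": [0, 0, 0], "roll": 0.12},
    {"delta_pos": [0, 0, 0], "roll": 0.06}
  ]
}}

```text
time_s: 15.07
tcp_pos: [540.1, -243.2, 99.9]
ee_rot: [[-0.986, -0.011, -0.167], [0.167, 0.0, -0.986], [0.011, -1.0, 0.002]]
wrist_force: [-0.4, -1.3, -0.5]
opening: 0.392
```

Run:
```python
from go import *
go((541.5,-243.5,100))
p,d=vision.camera('top'); cv2.imwrite('pics/t21.png',p[:,:,::-1]); np.save('pics/t21d.npy',d)
from slope import *
slope('pics/t21.png','pics/t21d.npy')
p,d=vision.camera('top'); np.save('pics/t22d.npy',d); slope('pics/t21.png','pics/t22d.npy')
```

```text
t 15.07 tcp [ 540.1 -243.2   99.9] zhead -99.6 F [-0.4 -1.3 -0.5] T [-0.02  0.04  0.18] op 0.392 q7 -1.45 tilt [-0.011  0.    -1.   ]
(541.5, -243.5, 100) d_cm [-0.14 -0.01  0.  ] len 0.14
214
-240 16 109.3 664.0 692.0
-232 5 108.5 664.0 692.0
-224 22 105.5 664.0 692.0
-216 30 105.4 664.0 691.0
-208 32 103.7 665.0 692.0
-200 31 103.9 664.0 692.0
-192 32 103.5 665.0 693.0
-184 25 102.5 665.0 693.0
-176 21 103.1 665.0 694.0
gate angle 1.4962054047419486 z at pivot 107.40681611531471
212
-240 14 107.9 664.0 690.0
-232 3 107.4 664.0 665.0
-224 23 106.4 664.0 691.0
-216 31 103.8 664.0 692.0
-208 31 104.7 665.0 691.0
-200 31 102.4 666.0 692.0
-192 32 103.4 664.0 694.0
-184 25 102.0 665.0 692.0
-176 22 104.6 664.0 693.0
gate angle 1.530744349528326 z at pivot 105.44531592248283
```

Request:
{"api": "send_rows", "payload": {
  "series": [
    {"delta_pos": [0, 0, 0], "roll": 0.08},
    {"delta_pos": [0, 0, 0], "roll": 0.02},
    {"delta_pos": [0, 0, 0], "roll": 0},
    {"delta_pos": [0, 0, 0], "roll": 0}
  ]
}}

```text
time_s: 15.5
tcp_pos: [540.1, -243.1, 99.9]
ee_rot: [[-0.968, -0.011, -0.251], [0.251, 0.0, -0.968], [0.011, -1.0, 0.003]]
wrist_force: [-0.5, 0.3, 0.5]
opening: 0.394
```

Run:
```python
from go import *
go((541.5,-243.5,100))
from slope import *
import io,contextlib
for i in range(4):
    p,d=vision.camera('top'); np.save('pics/t23d.npy',d)
    if i==0: cv2.imwrite('pics/t23.png',p[:,:,::-1])
    b=io.StringIO()
    with contextlib.redirect_stdout(b): slope('pics/t23.png','pics/t23d.npy')
    print(b.getvalue().splitlines()[-1])
```

```text
t 15.5 tcp [ 540.1 -243.1   99.9] zhead -104.5 F [-0.5  0.3  0.5] T [0.07 0.04 0.03] op 0.394 q7 -1.53 tilt [-0.011  0.    -1.   ]
(541.5, -243.5, 100) d_cm [-0.15 -0.01  0.  ] len 0.15
gate angle 1.5925478135763371 z at pivot 105.74562542075357
gate angle 1.5900168426135615 z at pivot 105.11173066294253
gate angle 1.59808065567964 z at pivot 105.20691541917914
gate angle 1.6032849316489097 z at pivot 104.45263345882263
```

Request:
{"api": "send_rows", "payload": {
  "series": [
    {"delta_pos": [0, 0, 0], "roll": 0},
    {"delta_pos": [0, 0, 0], "roll": 0},
    {"delta_pos": [0, 0, 0], "roll": 0},
    {"delta_pos": [0, 0, 0], "roll": 0},
    {"delta_pos": [0, 0, 0], "roll": 0}
  ],
  "claw": 8.0
}}

```text
time_s: 16.12
tcp_pos: [540.7, -243.2, 100.1]
ee_rot: [[-0.968, -0.01, -0.251], [0.251, 0.0, -0.968], [0.009, -1.0, 0.002]]
wrist_force: [0.9, -0.0, -0.1]
opening: 0.936
```

Request:
{"api": "send_rows", "payload": {
  "series": [
    {"delta_pos": [0, -2.0, 0], "roll": 0},
    {"delta_pos": [0, -2.5, 0], "roll": 0},
    {"delta_pos": [0, -2.5, 0], "roll": 0},
    {"delta_pos": [0, -2.5, 0], "roll": 0},
    {"delta_pos": [0, -2.0, 0], "roll": 0}
  ]
}}

```text
time_s: 16.53
tcp_pos: [537.8, -241.6, 213.1]
ee_rot: [[-0.968, -0.023, -0.25], [0.25, 0.005, -0.968], [0.023, -1.0, 0.0]]
wrist_force: [0.3, 0.6, -0.0]
opening: 0.935
```

```bash
python3 go.py 440,-260,230
```

```text
t 16.53 tcp [ 537.8 -241.6  213.1] zhead -104.5 F [ 0.3  0.6 -0. ] T [-0.02 -0.03 -0.03] op 0.935 q7 -1.51 tilt [-0.023  0.005 -1.   ]
(440.0, -260.0, 230.0) d_cm [ 9.05 -1.48  4.23] len 10.1
```

Back the arm off for a clear view.

Request:
{"api": "send_rows", "payload": {
  "series": [
    {"delta_pos": [2.5, -1.0, 1.0], "roll": 0},
    {"delta_pos": [3.0, -0.8, 1.0], "roll": 0},
    {"delta_pos": [3.0, -0.5, 1.0], "roll": 0},
    {"delta_pos": [0, 0, 0], "roll": 0},
    {"delta_pos": [0, 0, 0], "roll": 0}
  ]
}}

```text
time_s: 16.95
tcp_pos: [450.1, -250.4, 245.5]
ee_rot: [[-0.969, -0.009, -0.248], [0.248, 0.0, -0.969], [0.009, -1.0, 0.002]]
wrist_force: [0.1, -0.1, 0.3]
opening: 0.939
```

Run:
```python
from go import *
go()
from slope import *
import io,contextlib
for i in range(4):
    p,d=vision.camera('top'); np.save('pics/t25d.npy',d)
    if i==0: cv2.imwrite('pics/t25.png',p[:,:,::-1])
    b=io.StringIO()
    with contextlib.redirect_stdout(b): slope('pics/t25.png','pics/t25d.npy')
    print(b.getvalue().splitlines()[-1])
p,d=vision.camera('side'); cv2.imwrite('pics/s25.png',p[:,:,::-1]); cv2.imwrite('pics/z25.png',cv2.resize(p[140:240,270:390,::-1],None,fx=6,fy=6,interpolation=2))
np.save('pics/w25c.npy',vision.get_calibration('wrist'),allow_pickle=True)
p,d=vision.camera('wrist'); cv2.imwrite('pics/w25.png',p[:,:,::-1]); np.save('pics/w25d.npy',d)
```

```text
t 16.95 tcp [ 450.1 -250.4  245.5] zhead -104.4 F [ 0.1 -0.1  0.3] T [ 0.04 -0.06  0.08] op 0.939 q7 -1.42 tilt [-0.009  0.    -1.   ]
gate angle 1.575689670552585 z at pivot 106.26750537095936
gate angle 1.5523749440554209 z at pivot 107.33846731529857
gate angle 1.5555264090394316 z at pivot 106.79433109955357
gate angle 1.6282403965753653 z at pivot 103.10702283493066
```

View pics/z25.png

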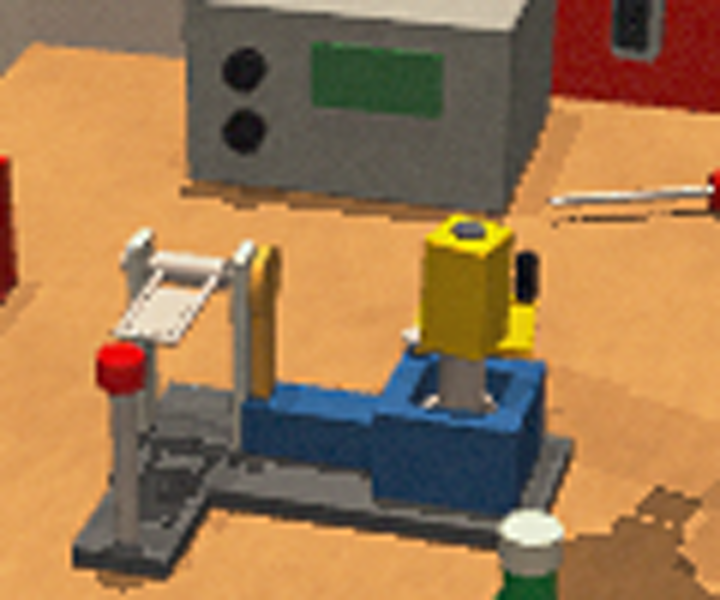

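View pics/w25.png

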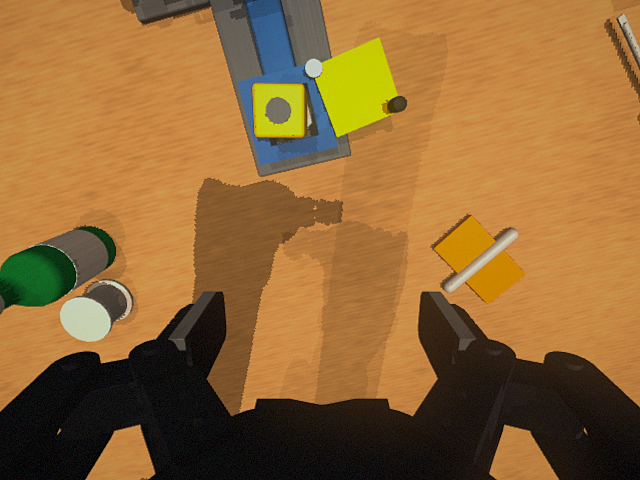

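View pics/t25.png

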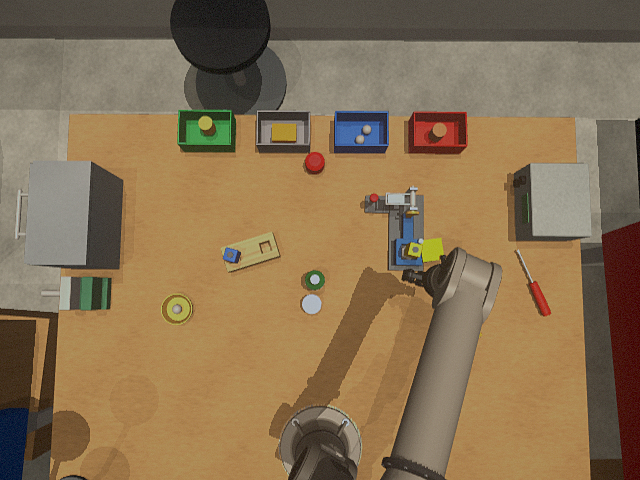

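Run:
```python
from go import *
c=np.load('pics/w25c.npy',allow_pickle=True).item(); d=np.load('pics/w25d.npy')
for u,v in ((278,110),(262,95),(298,128),(262,128),(298,92),(360,90)):
    o,r=ray(c,u,v); print((u,v),(o+r*d[v,u]).round(1))
print('top centre@144',onz(c,278.5,109.5,144))
a=onz(c,381,39,66);b=onz(c,400,98,66);e=onz(c,338,137,66);print(a,b,e, np.degrees(np.arctan2((b-a)[1],(b-a)[0])))
```

```text
(278, 110) [ 539.6 -243.4  146.3]
(262, 95) [ 550.9 -235.8  144.3]
(298, 128) [ 525.9 -252.8  144.5]
(262, 128) [ 531.6 -230.   144.4]
(298, 92) [ 547.  -258.5  144.5]
(360, 90) [ 544.3 -306.9   65.9]
top centre@144 [ 539.97830998 -243.5625322   144.        ]
[ 577.56277449 -331.60001154   66.        ] [ 529.81343738 -338.33368525   66.        ] [ 511.77359867 -280.07279733   66.        ] -171.97300622726888
```

```bash
python3 -c "
from bench import robot
print(robot.finish_job()); s=robot.observe(); print(s['time_s'])"
```

```text
the job is handed in; nothing more can be done
None
the job is handed in; nothing more can be done
```

The cover is swung clear, the gate is raised to level, and the yellow key is left standing seated in the socket. I handed the job in about 17 s into the 72 s limit; no verdict was reported.

**What I did**
- I swung the cover by its lug.
- I lifted the yellow key out of the block. The wrist camera gave the socket's heading, and at that heading the key went straight to the bottom with no searching by touch.
- I turned the screw clockwise in two grips, about 93° and then about 72°. Then I let go, rose straight up and backed the arm off.

**Last checks, with the arm clear**
- **Cover:** about 1.7 rad, estimated from where the lug now stands.
- **Key:** the handle's top stands at about 144.4 mm, as it should for a seated key. It is within about 1.5 mm of the screw's axis, so upright.
- **Gate:** four depth fits gave 1.55, 1.56, 1.58 and 1.63 rad. The angle turned on the screw puts it at about 1.555. The last fit disagrees by about 0.06 rad, most likely depth noise; all are within the 1.46 to 1.68 band.
- **Bystanders:** the last top view shows them where they were at the start. I compared this by eye and did not measure it.
- **Forces:** every wrist reading I took stayed under about 4 N.

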